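# Press a card stack with the lever jack and hold

### The job

Push the card tray along the rollers into the press bay until it is fully home against the end stop. Then slide the lever jack under it so that the jack's saddle stands centred under the lift pad below the middle of the tray, press the jack's pump handle right down so that the tray rises and the cards are squeezed against the press head, and finish while still holding the handle down.

Things in the scene. Friction and masses are not known exactly. Their poses are not given: they have to be found in the camera images.
- press: grey press, fixed. Its roller track runs along its y axis, comes in from +y and ends in the press bay. Origin: on the table below the bay's centre, z up; x points away to the C-frame's column (100 mm behind). Rollers at x = -60 and +60 mm, tops 112 mm above the table, y up to 285 mm; between and below the rails it is open, except for legs near x = -95 and +95 mm at y = -112, 175 and 296 mm.
- bay (a point): centre of the press bay at the height of the roller tops (112 mm): the tray's origin lies here when home. The rails at either side are aluminium, inner faces 78 mm from this point in the press's x, 86 to 124 mm above the table. The arm of the C-frame passes over it, 58 mm wide in y, from x = -26 mm to the column, 212 to 260 mm above the table.
- end_stop (a point): middle of the end stop's face (two rubber bumpers on a bar across the track), 75 mm from the bay's centre towards the press's -y, 132 mm above the table; the tray's -y wall rests on it when the tray is fully home.
- press_head: square steel pressure plate 96x96 mm, 12 mm thick, on a vertical spring guide under the press's arm. Origin: centre of its lower face, 174 mm above the table at rest. It gives way upward up to 10 mm, with about 8 N at first and 4 N more for each mm.
- tray: flat aluminium tray 150x150 mm, 36 mm high, 0.45 kg, loose on the rollers with the card stack in it. Origin: centre of the floor's underside; x and y along its sides, as the press's; z up. Full end walls at its -y and +y ends (outer faces 75 mm from the origin, tops 36 mm above it), low walls with an opening in the middle at both x sides. Push it by its +y end wall.
- lift_pad (a point): centre of the lower face of the square steel lift pad, 50x50 mm, under the middle of the tray; 88 mm above the table while the tray stands on the rollers. A narrow upright steel strip (8 mm wide) in the middle of the tray's near (-x) side marks its line, as seen from the robot.
- card_stack: stack of white six-sided cards, 132x134x45 mm, about 0.25 kg, loose in the tray. Origin: centre of its underside.
- jack: grey lever jack about 1.2 kg, loose on the table. Base 56 mm wide (y), from 110 mm behind (-x) to 30 mm in front of the saddle's axis; body up to 62 mm, saddle 80 mm high at rest, so both pass below the rails. Origin: on the table below the middle of the saddle; x points from the handle side to the saddle, z up.
- saddle_top (a point): middle of the top of the jack's square saddle (44x44 mm, rubber faced); 80 mm above the table with the handle up, it rises 24 mm as the handle goes right down.
- handle_pivot (a point): axis of the pump handle in the jack, 50 mm behind (-x of the jack) and 40 mm above the jack's origin; the handle turns about the jack's y axis.
- handle_grip (a point): middle of the pump handle's round rubber grip, 20 mm thick, 54 mm long, 130 mm from the pivot. The handle points back (-x of the jack) and rises at 0.70 rad above level when up, 0.20 rad when right down: the grip is then about 66 mm above the table and 177 mm behind the saddle. The jack can be slid by this grip.
- pump_handle (a joint): angle of the pump handle, rad: 0 = up (a light spring holds it there), 0.5 = right down at its stop. It moves the saddle up by about 48 mm per rad. It comes up again when let go; right down under the press it takes about 15 N on the grip.
- next_stack: next stack of white six-sided cards on the table, 138x129x39 mm; leave it where it is. Origin: centre of its underside.
- tape_roll: roll of tape lying flat, 92 mm across, 24 mm high; leave it where it is. Origin: centre of its underside.
- ink_pot: small ink pot, 58 mm across, 64 mm high; leave it where it is. Origin: centre of its underside.

How it is judged:
By the outcome, as a careful person would: the job done as asked, in the order asked, and still so for the second after the job is handed in, while the arm keeps its last pose, push and grip.
It also fails if it takes over 72 s, if anything falls off the work surface, if the arm or the gripper's body presses on something with over 40 N, if the wrist force passes 120 N, or if a joint passes its speed limit or range.

### The arm

A 6-joint arm with a two-finger parallel gripper is mounted at the origin on the work surface; the furniture and walls round the work are solid. World frame = base frame: x ahead of the robot, y to its left, z up, the work surface at z = 0. Lengths are in mm, angles in rad, forces in N, time in s.
With the tool pointing down it reaches from about 275 to 850 mm from the base axis. Payload 19 kg.
Tool frame: the origin (TCP) lies midway between the tips of the shut fingers; the grasp point (between the pads) lies 19 mm behind it; z points along the fingers, x is the direction in which the jaws open and shut, and the axes are right-handed (so a half turn about z gives the same grasp; the last joint's range is limited). The gripper opens to 85 mm and grips with 20 to 120 N. Pads are 22 mm wide; open, the fingers measure 114 mm over their backs; the gripper's body (76 mm by 85 mm) begins 54 mm behind the grasp point. The pads swing forward as they close: fully open they stand 13 mm farther back than shut.
Start: joints at [1.113, 0.15, 1.437, -0, 1.554, -0.134], TCP at [182.952, 545.086, 231.267] pointing down, gripper open.
Joint ranges: [-2.8, 2.8], [-0.68, 2.1], [0.12, 2.68], [-1.39, 4.53], [0.16, 2.79], [-2.81, 2.81]. Speed limits (rad/s): [1.89, 1.89, 2.22, 3.01, 3.01, 3.01].

### API

Orientations are given as a 3x3 rotation matrix whose columns are the frame's x, y, z axes.
In Python, from station import * gives the robot as it stands.
- The arm moves only by the shell command python3 -m inch 'ROWS' [FORCE]. ROWS is JSON, a list of rows, each a list of 3 entries, a list of its own where there are three numbers: the closure in counts, from 0 (fully open) to 255 (shut), then the shift along the tool's x, y, z in m, then the turn about the tool's z in degrees. A call has 1 to 20 rows; each row shifts and turns the commanded pose from where the row before left it, along the tool's axes as they then stand; what a row does not reach is not made up. A row lasts 1/8 s, in which the tool goes at most 62.5 mm and 10.7 degrees, less where a joint would pass 70% of its speed; a pose out of reach is approached as far as the arm can. A call is refused whole if a number of a shift passes 0.0625 or a number of a turn 10.7, either way. A call with a gripper value outside its range is refused whole. The fingers move at their own pace and stop on an object; FORCE is the grip in N (left out, the last holds). Time passes only in rows, so rows that do not move let the fingers close. It gives the time, the measured TCP pose, the force and the opening at its end, in the units of the state.
- observe(): the state, without advancing time (a new reading comes with each control period).
- capture(name): name is "side" or "top"; returns a dict with "image" (480x640x3 uint8, red, green, blue), "camera_matrix" (3x3 intrinsics, pixels), "cam_to_world" (4x4, takes a point from camera to world coordinates). Camera axes: x right, y down, z forward; pixel columns grow to the right and rows downward; lengths in mm; the calibration is good to about 2 mm. A picture is of the moment at which its call begins. There is no depth.
- finish_job(): hands the job in, once; it reports no verdict.
Trained networks look in the newest picture that a camera, given by its name, has taken for a name from the list of things; names that differ only in an ending like _2 or _b are one class to them, and where a whole thing is asked for, a point or a joint stands for the part that bears it (a point fixed in the world has none). Each returns a list of dicts, best first, with "confidence" (0 to 1); they miss things now and then, are a little off and sometimes report something else, mostly with a low value. They report only what shows in the picture. A call takes as long as a camera call.
- outline_of(thing, camera): "pixels" (480x640 bool, what is visible of it) and "uv" ([column, row] in pixels, amid what is visible of it).
The state is a dict: "t": time; "joints": joint angles; "qd": joint speeds; "joint_efforts": joint torques, N m; "tool_pos": TCP position; "orientation": TCP orientation; "force": force on the tool from outside, world axes, zero at the start; "wrist_torque": the same for the moment, N m; "gripper_width": opening from 0.0 (shut) to 1.0 (fully open).
Only numpy, scipy, OpenCV 4.12 (cv2) and the standard library are available. Lean on these libraries where they do the work, as an engineer would, in place of code of your own. Each camera call takes 0.05 s, during which the arm holds its last target.

## Working session

There is one attempt and no reset: what is moved stays moved. The work goes in short steps, Python scripts to look and compute and a shell command to move; the robot and the scene stay as the last step left them, time stands still between calls to the robot, and variables do not carry over. Pictures are saved under pics/ and viewed, and the job is handed in when it is done.

```bash
ls; mkdir -p pics
python3 - <<'E'
from station import *
import cv2
print(observe())
for n in ("side","top"):
    c=capture(n); cv2.imwrite(f"pics/{n}0.png",c["image"][:,:,::-1]); print(c["camera_matrix"].tolist(),c["cam_to_world"].round(3).tolist())
E
```

```text
pics
{'t': 0.0, 'joints': array([ 1.11299029e+00,  1.50980778e-01,  1.43800476e+00,  1.59468633e-05,
        1.55379686e+00, -1.34017308e-01]), 'qd': array([ 0.000528  , -0.00119471, -0.00046995, -0.00136532, -0.00134382,
        0.00195696]), 'joint_efforts': array([ 5.83109839e-03, -7.13058615e+01, -5.70862341e+01,  2.32271705e-04,
        9.08586429e-03, -6.97764654e-05]), 'tool_pos': array([182.86034644, 544.89956351, 230.69151289]), 'orientation': array([[ 3.18160634e-01,  9.48036665e-01, -5.40144103e-04],
       [ 9.48036089e-01, -3.18161045e-01, -1.06017615e-03],
       [-1.17693867e-03, -1.74769787e-04, -9.99999292e-01]]), 'force': array([-0.05398927, -0.21250189,  0.3003363 ]), 'wrist_torque': array([-0.01070488, -0.00674626, -0.01521463]), 'gripper_width': 0.9990858949372585}
[[470.79486132684497, 0.0, 327.96601226415936], [0.0, 470.79486132684497, 247.40871058132083], [0.0, 0.0, 1.0]] [[-0.958, -0.166, 0.233, 329.436], [-0.285, 0.489, -0.825, 654.295], [0.023, -0.857, -0.516, 589.648], [0.0, 0.0, 0.0, 1.0]]
[[524.3805575613306, 0.0, 311.0193796699018], [0.0, 524.3805575613306, 237.30507846830403], [0.0, 0.0, 1.0]] [[-0.027, -0.981, 0.194, 329.27], [-0.999, 0.03, 0.014, -83.145], [-0.019, -0.193, -0.981, 1088.282], [0.0, 0.0, 0.0, 1.0]]
```

View pics/side0.png

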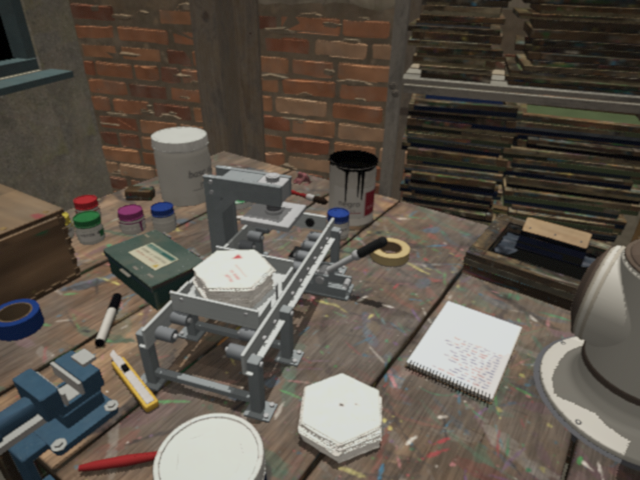

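View pics/top0.png

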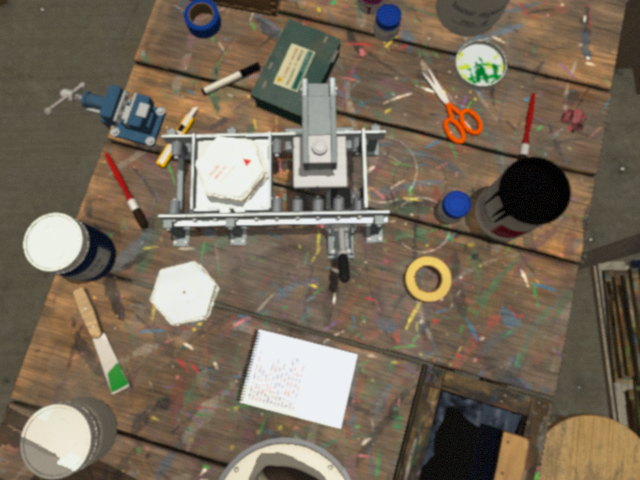

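```bash
cat > h.py <<'E'
from station import *
import numpy as np, cv2
def ray(c,uv,z):
    K,T=c["camera_matrix"],c["cam_to_world"]
    d=T[:3,:3]@np.linalg.inv(K)@np.array([uv[0],uv[1],1.]); o=T[:3,3]
    return (o+d*(z-o[2])/d[2])[:2]
def proj(c,P):
    K,T=c["camera_matrix"],c["cam_to_world"]
    P=np.atleast_2d(np.array(P,float)); q=(P-T[:3,3])@T[:3,:3]@K.T
    return q[:,:2]/q[:,2:]
def crop(img,x0,y0,x1,y1,s,fn):
    cv2.imwrite(fn,cv2.resize(img[y0:y1,x0:x1,::-1],None,fx=s,fy=s,interpolation=cv2.INTER_CUBIC))
E
python3 - <<'E'
from h import *
for n in ("side","top"):
    c=capture(n)
    np.savez(f"cap_{n}0.npz",**c)
    for th in ["press","press_head","tray","card_stack","jack","handle_grip","saddle_top","lift_pad","next_stack","tape_roll","ink_pot"]:
        for r in outline_of(th,n)[:2]:
            p=r["pixels"]; ys,xs=np.nonzero(p)
            print(n,th,round(r["confidence"],2),np.round(r["uv"],1),p.sum(),xs.min(),xs.max(),ys.min(),ys.max())
    if n=="top": crop(c["image"],150,70,400,290,3.2,"pics/topc.png")
    else: crop(c["image"],130,150,410,430,2.1,"pics/sidec.png")
E
```

```text
side press 0.58 [257.7 254.1] 16936 135 344 166 422
side press_head 0.78 [273.8 216. ] 1382 240 305 173 230
side press_head 0.7 [258.5 252.6] 15790 135 345 166 421
side tray 0.94 [238.4 304.3] 3100 170 293 246 329
side tray 0.7 [261.7 254.2] 16222 135 345 166 422
side card_stack 0.8 [234.7 277. ] 3714 192 273 250 307
side jack 0.92 [335.9 279.5] 1882 288 386 236 300
side handle_grip 0.58 [357.2 251. ] 738 316 387 237 275
side saddle_top 0.29 [260.2 254.6] 16917 135 345 165 422
side lift_pad 0.92 [235.5 307.1] 2922 171 292 246 328
side next_stack 0.82 [339.9 418.6] 5553 298 380 374 460
side tape_roll 0.96 [392.3 253.1] 794 370 409 238 265
side ink_pot 0.92 [340.7 218. ] 381 327 348 209 237
top press 0.92 [311.3 166. ] 11728 161 388 78 245
top press_head 0.96 [321.3 171. ] 1736 294 347 137 188
top tray 0.74 [229.3 203.2] 2550 191 272 133 213
top tray 0.46 [340.9 196. ] 339 329 352 188 209
top card_stack 0.34 [344.5 256.3] 555 334 349 224 281
top jack 0.77 [345.8 238.2] 1707 326 356 187 282
top jack 0.17 [341.5 195.8] 350 329 352 188 209
top handle_grip 0.54 [310.2 167.8] 12675 159 388 78 246
top saddle_top 0.62 [341.9 198.5] 325 330 352 188 209
top lift_pad 0.71 [229.6 199.3] 2613 191 272 133 213
top lift_pad 0.54 [345.1 256.1] 581 334 349 224 282
top next_stack 0.96 [184.  294.1] 3179 150 219 261 325
top tape_roll 0.79 [435.2 279. ] 1237 405 451 257 302
top ink_pot 0.62 [455.5 205.3] 803 438 470 191 223
```

View pics/topc.png

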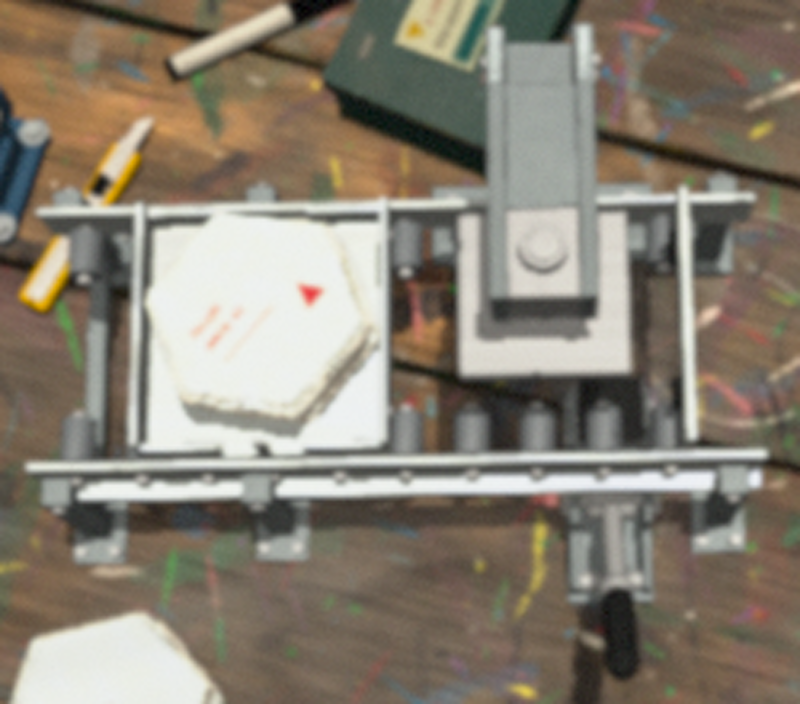

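View pics/sidec.png

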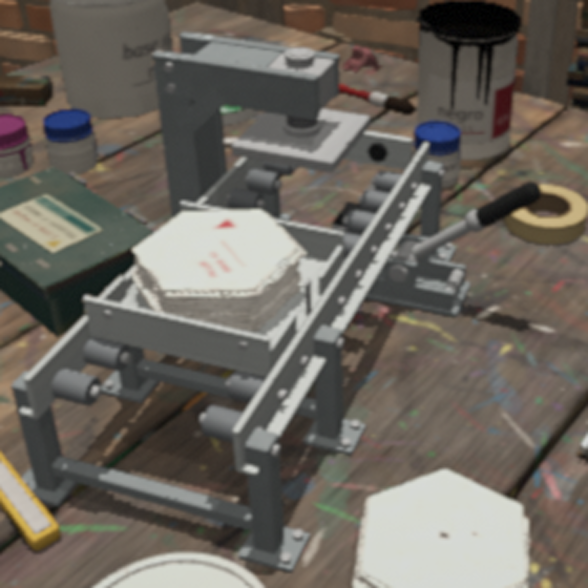

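Run:
```python
from h import *
c=dict(np.load("cap_top0.npz")); s=dict(np.load("cap_side0.npz"))
P=lambda x,y,z:print((x,y),ray(c,(150+x/3.2,70+y/3.2),z).round(1))
print("near rail top edges z124");P(25,463,124);P(767,452,124);P(27,472,124);P(765,461,124)
print("far rail");P(40,210,124);P(755,195,124)
print("head z186");[P(*p,186) for p in [(459,360),(632,362),(627,211),(459,211)]]
print("stop bar z~142");P(683,187,142);P(688,438,142)
print("tray walls z148");[P(*p,148) for p in[(140,205),(133,445),(383,200),(385,443)]]
print("strip");P(262,450,148)
print("grip top");P(612,595,134);P(625,672,134)
print("jack base corners z~?");[P(*p,10) for p in[(570,598),(652,600)]]
S=lambda x,y,z:print((x,y),ray(s,(130+x/2.1,150+y/2.1),z).round(1))
print("side head z174");[S(*p,174) for p in [(228,140),(318,162),(369,122)]]
print("next etc")
for uv,z in (([184,294],39),([435,279],24)): print(ray(c,uv,z))
c=capture("top")
for r in outline_of("ink_pot","top")[:1]: print(ray(c,r["uv"],50))
```

```text
near rail top edges z124
(25, 463) [572.7 220.3]
(767, 452) [ 565.5 -219.6]
(27, 472) [567.1 219. ]
(765, 461) [ 560.1 -218.1]
far rail
(40, 210) [732.  215.9]
(755, 195) [ 726.5 -221.3]
head z186
(459, 360) [608.7 -41.8]
(632, 362) [ 604.4 -138.5]
(627, 211) [ 693.8 -139.3]
(459, 211) [697.1 -43.6]
stop bar z~142
(683, 187) [ 725.7 -176. ]
(688, 438) [ 570.9 -171.8]
tray walls z148
(140, 205) [723.  148.5]
(133, 445) [575.4 150.1]
(383, 200) [721.1   3.2]
(385, 443) [571.9   3.8]
strip
(262, 450) [570.   75.1]
grip top
(612, 595) [ 481.3 -124.6]
(625, 672) [ 436.7 -130.3]
jack base corners z~?
(570, 598) [ 499.9 -102.6]
(652, 600) [ 497.  -155.8]
side head z174
(228, 140) [710.4 -64.5]
(318, 162) [618.4 -52.2]
(369, 122) [ 601.8 -141.3]
next etc
[428.62092837 189.32593565]
[ 445.86219317 -317.42601606]
[ 593.88369401 -366.02063877]
```

```bash
cat >> h.py <<'E'
def fr(x,y,th): return np.array([x,y,0]),np.array([[np.cos(th),-np.sin(th),0],[np.sin(th),np.cos(th),0],[0,0,1]])
def draw(c,img,pose,segs,col,off,s):
    o,R=fr(*pose)
    for a,b in segs:
        q=(proj(c,[o+R@np.array(a,float),o+R@np.array(b,float)])-off)*s
        cv2.line(img,tuple(np.round(q[0]).astype(int).tolist()),tuple(np.round(q[1]).astype(int).tolist()),col,1,cv2.LINE_AA)
def box(x0,x1,y0,y1,z): 
    p=[(x0,y0,z),(x1,y0,z),(x1,y1,z),(x0,y1,z)]; return [(p[i],p[(i+1)%4]) for i in range(4)]
PRESS=box(-48,48,-48,48,174)+box(-48,48,-48,48,186)+[((-78,-125,124),(-78,305,124)),((78,-125,124),(78,305,124)),((-26,-29,260),(100,-29,260)),((-26,29,260),(100,29,260)),((-26,-29,212),(-26,29,212)),((-70,-75,132),(70,-75,132))]
def jackm(a=0.7):
    g=lambda r,y,n:(-50-r*np.cos(a)+n*np.sin(a),y,40+r*np.sin(a)+n*np.cos(a))
    return box(-110,30,-28,28,0)+box(-22,22,-22,22,80)+[(g(0,0,0),g(157,0,0)),(g(103,10,0),g(157,10,0)),(g(103,-10,0),g(157,-10,0)),(g(103,-10,0),g(103,10,0)),(g(157,-10,0),g(157,10,0))]
E
python3 - <<'E'
from h import *
pp=(648.5,-91,-0.0145); jp=(608,-128,0.0); tp=(649,76.5,-0.0145)
for n,(x0,y0,x1,y1,s) in {"top":(150,70,400,290,3.2),"side":(130,150,410,430,2.1)}.items():
    c=dict(np.load(f"cap_{n}0.npz"))
    im=cv2.resize(c["image"][y0:y1,x0:x1,::-1],None,fx=s,fy=s,interpolation=cv2.INTER_CUBIC)
    off=np.array([x0,y0])
    draw(c,im,pp,PRESS,(0,0,255),off,s); draw(c,im,jp,jackm(),(0,255,0),off,s)
    draw(c,im,tp,box(-75,75,-75,75,148)+box(-75,75,-75,75,112),(255,0,0),off,s)
    cv2.imwrite(f"pics/ov_{n}.png",im)
print(ray(dict(np.load("cap_top0.npz")),(341.5,198.5),80))
E
```

```text
[ 605.3415528  -131.81458188]
```

View pics/ov_top.png

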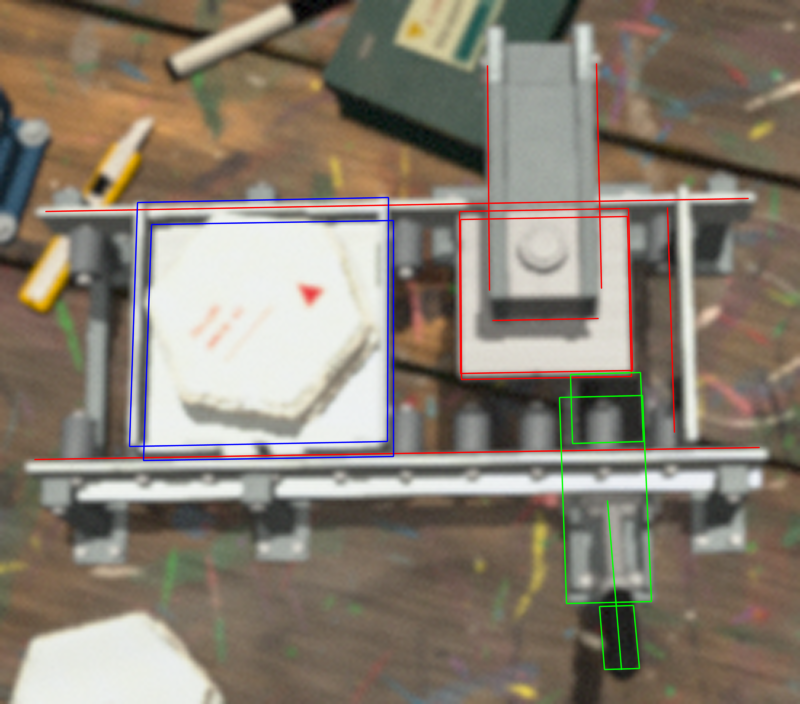

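View pics/ov_side.png

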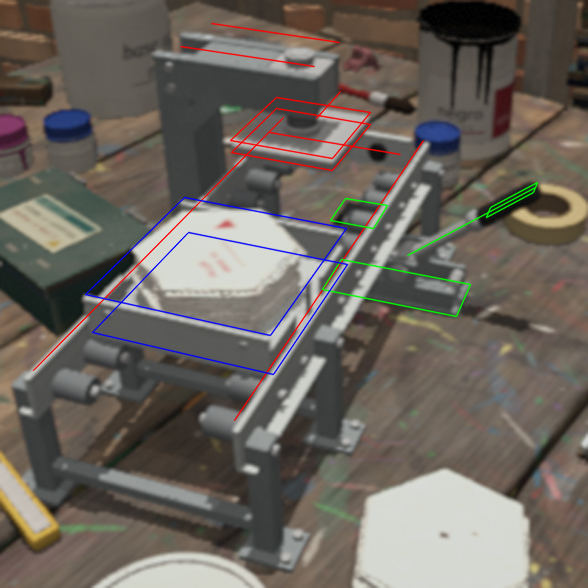

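```bash
python3 -m inch '[[255,[0,0,-0.03],10.3],[255,[0,0,-0.02],10.3],[255,[0,0,0],10.3],[255,[0,0,0],10.3],[255,[0,0,0],10.3],[255,[0,0,0],10.3],[255,[0,0,0],10.5],[255,[0,0,0],0],[255,[0,0,0],0]]'
python3 - <<'E'
from h import *
c=dict(np.load("cap_top0.npz"));s=dict(np.load("cap_side0.npz"))
for z in (80,120,150,180): print(z,ray(c,(57,242),z),ray(s,(210,458),z))
o=observe();print(o["t"],o["tool_pos"],o["joints"]);print(o["orientation"])
E
```

```text
t: 2.52
tool_pos: [183.0, 545.1, 281.3]
orientation: [[1.0, -0.01, -0.0], [-0.01, -1.0, -0.0], [-0.0, 0.0, -1.0]]
force: [0.5, 0.4, -0.3]
gripper_width: -0.002
80 [534.53360761 432.74802081] [553.97427947 353.00294963]
120 [526.39051393 412.28181273] [536.35126413 376.6500309 ]
150 [520.28319367 396.93215667] [523.13400262 394.38534185]
180 [514.17587341 381.58250061] [509.91674112 412.1206528 ]
2.525 [182.96013193 545.0948139  281.27460078] [ 1.11299993e+00  1.39110900e-01  1.35060089e+00 -1.10724483e-05
  1.65195992e+00  1.12342332e+00]
[[ 9.99945667e-01 -1.04240988e-02 -2.50423514e-05]
 [-1.04241007e-02 -9.99945665e-01 -7.57959025e-05]
 [-2.42508868e-05  7.60528283e-05 -9.99999997e-01]]
```

```bash
python3 -m inch '[[255,[0.0472,0.0358,0],0],[255,[0.0472,0.0358,0],0],[255,[0.0472,0.0358,0],0],[255,[0.0472,0.0358,0],0],[255,[0.0472,0.0358,0],0],[255,[0.0472,0.0358,0],0],[255,[0.0472,0.0358,0],0],[255,[0.0472,0.0358,0],0],[255,[0.0472,0.0358,0],0],[255,[0.0472,0.0358,0],0],[255,[0,0,0],0],[255,[0,0,0],0]]'
python3 - <<'E'
from h import *
for n,(x0,y0,x1,y1,s) in {"top":(150,70,400,290,3.2),"side":(130,100,410,430,1.8)}.items():
    c=capture(n); crop(c["image"],x0,y0,x1,y1,s,f"pics/{n}1.png")
E
```

```text
t: 4.03
tool_pos: [649.4, 180.2, 281.0]
orientation: [[1.0, -0.013, -0.001], [-0.013, -1.0, 0.0], [-0.001, -0.0, -1.0]]
force: [-0.4, 0.4, -0.4]
gripper_width: -0.003
```

View pics/top1.png

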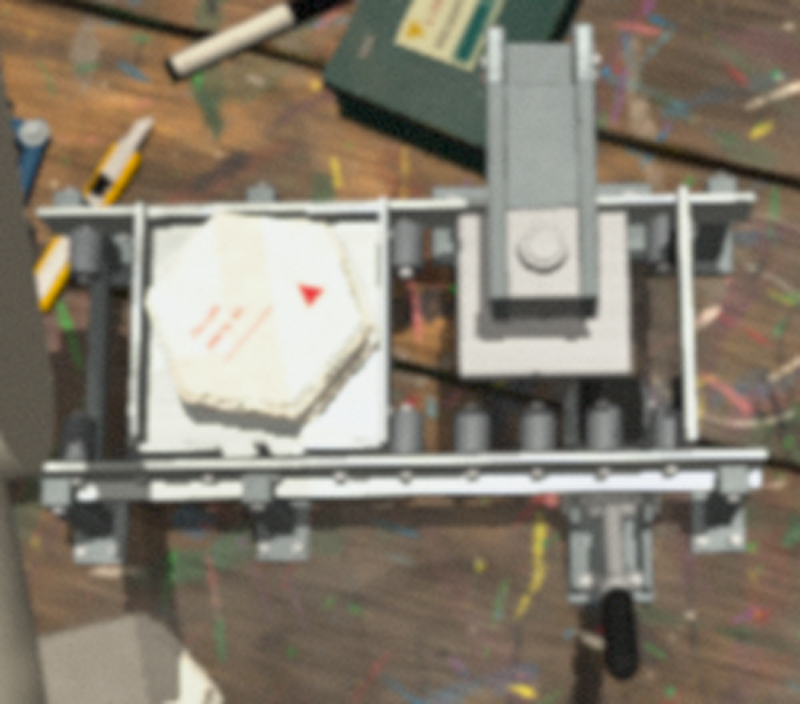

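View pics/side1.png

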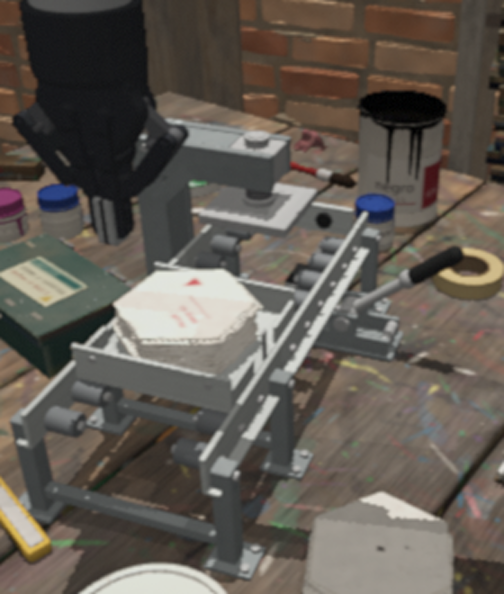

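```bash
python3 -m inch '[[255,[0,0,0.04],0],[255,[0,0,0.04],0],[255,[0,0,0.04],0],[255,[0,0,0.03],0],[255,[0,0,0],0],[255,[0,0,0],0]]'
python3 - <<'E'
from h import *
for n,(x0,y0,x1,y1,s) in {"top":(130,70,390,290,3),"side":(130,100,410,430,1.8)}.items():
    c=capture(n); crop(c["image"],x0,y0,x1,y1,s,f"pics/{n}2.png")
E
```

```text
t: 4.88
tool_pos: [649.8, 180.8, 133.3]
orientation: [[1.0, -0.014, 0.002], [-0.014, -1.0, 0.0], [0.002, -0.0, -1.0]]
force: [-0.2, -0.6, 1.1]
gripper_width: 0.003
```

View pics/side2.png

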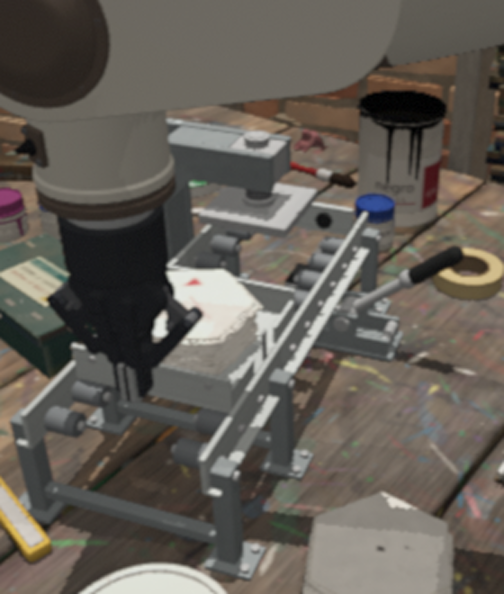

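```bash
python3 -m inch '[[255,[0,0.008,0.003],0],[255,[0,0.008,0],0],[255,[0,0.01,0],0],[255,[0,0.01,0],0],[255,[0,0.01,0],0],[255,[0,0.01,0],0],[255,[0,0.01,0],0],[255,[0,0.01,0],0],[255,[0,0.01,0],0],[255,[0,0.01,0],0],[255,[0,0.01,0],0],[255,[0,0.01,0],0],[255,[0,0.01,0],0],[255,[0,0.01,0],0],[255,[0,0.01,0],0],[255,[0,0.005,0],0]]'
python3 - <<'E'
from h import *
for n,(x0,y0,x1,y1,s) in {"top":(130,70,390,290,3),"side":(130,100,410,430,1.8)}.items():
    c=capture(n); crop(c["image"],x0,y0,x1,y1,s,f"pics/{n}3.png")
E
```

```text
t: 6.98
tool_pos: [647.2, 28.3, 128.2]
orientation: [[1.0, -0.015, -0.0], [-0.015, -1.0, -0.0], [-0.0, 0.0, -1.0]]
force: [1.0, 0.9, 0.0]
gripper_width: -0.002
```

View pics/side3.png

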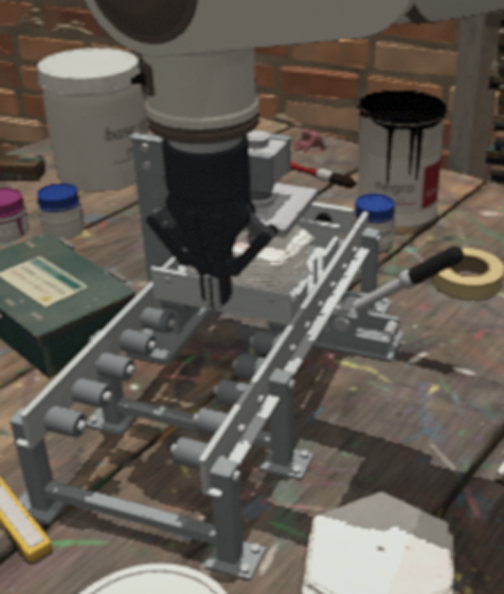

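View pics/top3.png

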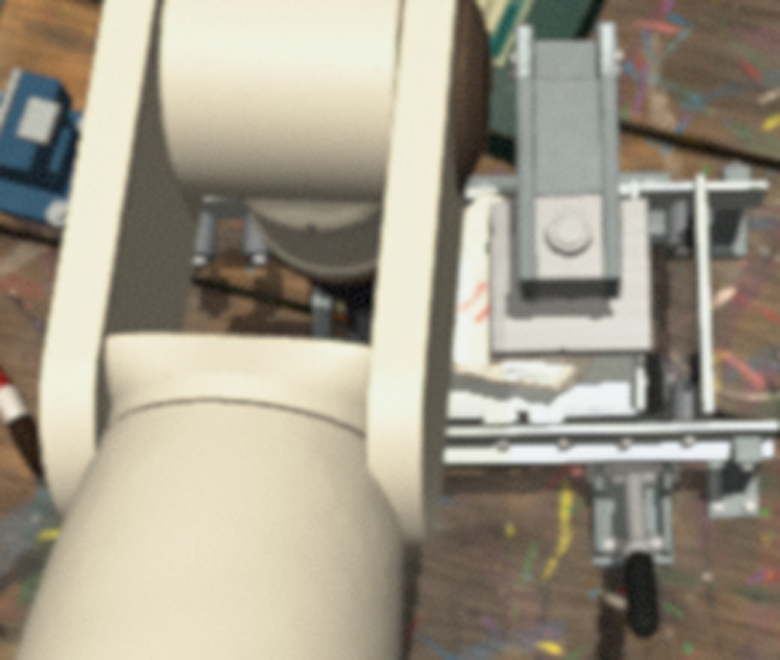

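```bash
python3 -m inch '[[255,[0,0.008,0],0],[255,[0,0.007,0],0],[255,[0,0.006,0],0],[255,[0,0.005,0],0],[255,[0,0,0],0]]'; python3 -m inch '[[255,[0,0.003,0],0],[255,[0,0.002,0],0]]'
```

```text
t: 7.7
tool_pos: [647.0, 2.6, 128.3]
orientation: [[1.0, -0.015, 0.0], [-0.015, -1.0, -0.0], [0.0, 0.0, -1.0]]
force: [-1.0, -0.1, -0.5]
gripper_width: 0.002
t: 7.95
tool_pos: [646.9, -1.9, 128.4]
orientation: [[1.0, -0.015, 0.0], [-0.015, -1.0, -0.0], [0.0, 0.0, -1.0]]
force: [0.2, 0.5, -0.0]
gripper_width: -0.001
```

```bash
for i in 1 2 3; do python3 -m inch '[[255,[0,0.001,0],0],[255,[0,0.001,0],0]]' | egrep "pos|force"; done
```

```text
tool_pos: [646.9, -2.4, 128.4]
force: [1.8, 16.1, 0.5]
tool_pos: [646.9, -2.5, 128.4]
force: [0.8, 32.0, 2.3]
tool_pos: [646.9, -2.6, 128.4]
force: [2.8, 45.8, 3.6]
```

```bash
python3 -m inch '[[255,[0,-0.006,0],0],[255,[0,-0.01,0],0],[255,[0,-0.02,0],0],[255,[0,-0.03,-0.02],0],[255,[0,-0.03,-0.05],0],[255,[0,-0.03,-0.05],0],[255,[-0.04,-0.03,-0.03],0],[255,[-0.05,0,-0.0],0],[255,[-0.06,0,0],0],[255,[-0.06,0,0],0],[255,[0,0,0],0]]'
python3 - <<'E'
from h import *
pp=(647.5,-91,-0.0145); jp=(607,-129,-0.01)
for n,(x0,y0,x1,y1,s) in {"top":(150,70,400,290,3.2),"side":(180,150,410,330,3.3)}.items():
    c=capture(n); np.savez(f"cap_{n}4.npz",**c)
    im=cv2.resize(c["image"][y0:y1,x0:x1,::-1],None,fx=s,fy=s,interpolation=cv2.INTER_CUBIC)
    off=np.array([x0,y0])
    draw(c,im,pp,box(-75,75,-75,75,148),(255,0,0),off,s); draw(c,im,jp,jackm(),(0,255,0),off,s)
    cv2.imwrite(f"pics/{n}4.png",im)
E
```

```text
t: 10.07
tool_pos: [436.1, 152.1, 279.5]
orientation: [[1.0, -0.013, 0.002], [-0.013, -1.0, 0.0], [0.002, -0.0, -1.0]]
force: [0.7, -0.7, 0.8]
gripper_width: -0.002
```

View pics/side4.png

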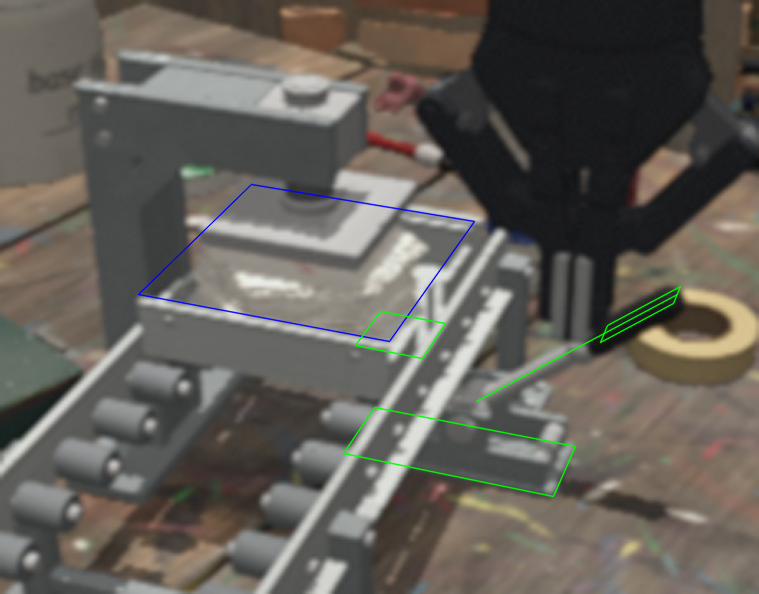

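View pics/top4.png

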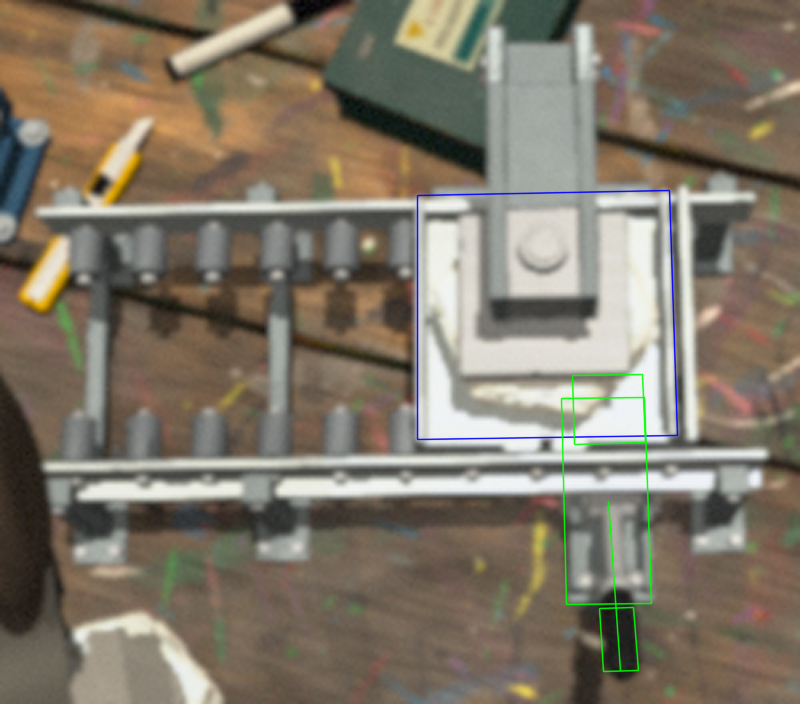

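```bash
python3 -m inch '[[255,[0.004,0.056,0],0],[255,[0.004,0.056,0],0],[255,[0.004,0.056,0],0],[200,[0.004,0.056,0],0],[100,[0.004,0.056,0],0],[0,[0,0,0],-10],[0,[0,0,0],-10],[0,[0,0,0],-10],[0,[0,0,0],-10],[0,[0,0,0],-10],[0,[0,0,0],-10],[0,[0,0,0],-10],[0,[0,0,0],-10],[0,[0,0,0],-10],[0,[0,0,0],0]]' 30
python3 - <<'E'
from h import *
o=observe();print(o["orientation"].round(4),o["joints"].round(2))
pp=(647.5,-91,-0.0145); jp=(607,-129,-0.01)
for n,(x0,y0,x1,y1,s) in {"side":(280,200,410,310,6)}.items():
    c=capture(n); np.savez(f"cap_{n}5.npz",**c)
    im=cv2.resize(c["image"][y0:y1,x0:x1,::-1],None,fx=s,fy=s,interpolation=cv2.INTER_CUBIC)
    off=np.array([x0,y0])
    draw(c,im,jp,jackm(),(0,255,0),off,s)
    cv2.imwrite(f"pics/{n}5.png",im)
E
```

```text
t: 12.05
tool_pos: [455.8, -129.4, 277.9]
orientation: [[0.016, 1.0, -0.001], [1.0, -0.016, 0.0], [0.0, -0.001, -1.0]]
force: [0.5, -0.5, -0.6]
gripper_width: 0.998
[[ 1.600e-02  9.999e-01 -9.000e-04]
 [ 9.999e-01 -1.600e-02  3.000e-04]
 [ 3.000e-04 -9.000e-04 -1.000e+00]] [-0.44 -0.07  1.58 -0.    1.64 -1.99]
```

View pics/side5.png

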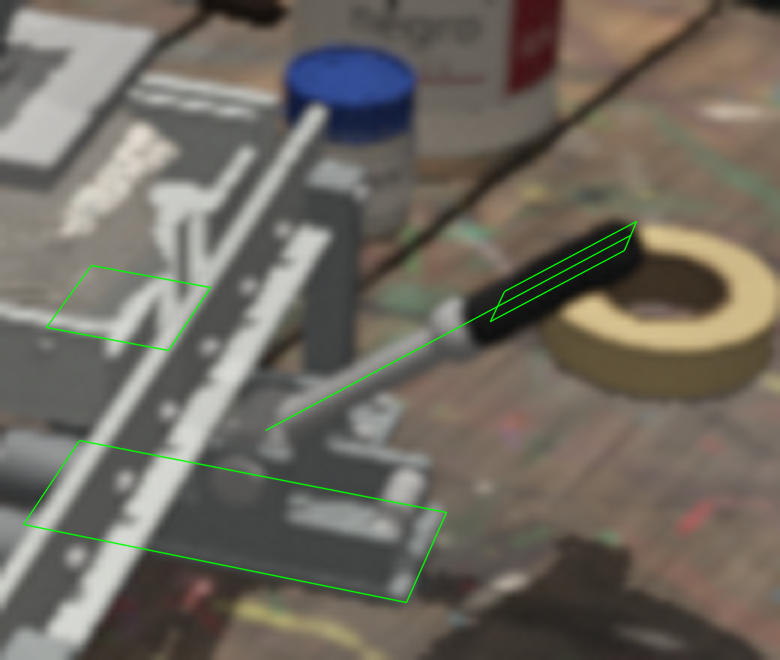

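```bash
python3 -m inch '[[0,[0.001,0.002,0.05],0],[0,[0,0,0.05],0],[0,[0,0,0.04],0],[0,[0,0,0.033],0],[0,[0,0,0],0],[0,[0,0,0],0]]'
python3 - <<'E'
from h import *
for n,(x0,y0,x1,y1,s) in {"side":(250,150,450,310,4)}.items():
    c=capture(n); crop(c["image"],x0,y0,x1,y1,s,f"pics/{n}6.png")
E
```

```text
t: 12.85
tool_pos: [457.7, -128.4, 106.6]
orientation: [[0.017, 1.0, 0.001], [1.0, -0.017, -0.001], [-0.001, 0.001, -1.0]]
force: [-0.3, 0.2, 0.8]
gripper_width: 1.0
```

View pics/side6.png

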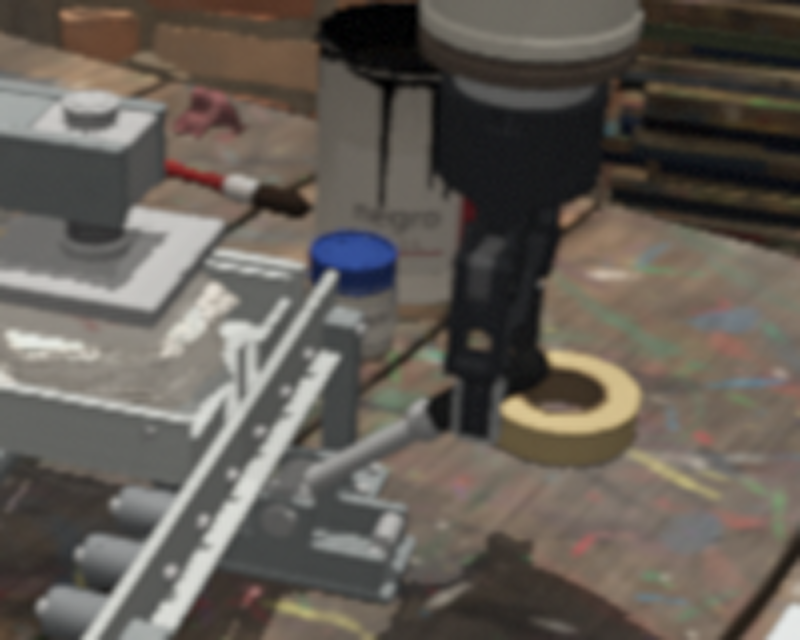

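Fingers straddle the grip. Closing.

```bash
python3 -m inch '[[100,[0,0,0],0],[200,[0,0,0],0],[255,[0,0,0],0],[255,[0,0,0],0],[255,[0,0,0],0],[255,[0,0,0],0]]' 40
python3 - <<'E'
from h import *
o=observe();print(o["force"],o["wrist_torque"],o["gripper_width"])
for n,(x0,y0,x1,y1,s) in {"side":(250,150,450,310,4),"top":(300,70,420,290,2.7)}.items():
    c=capture(n); crop(c["image"],x0,y0,x1,y1,s,f"pics/{n}7.png")
E
```

```text
t: 13.65
tool_pos: [456.9, -127.9, 105.3]
orientation: [[0.015, 1.0, -0.0], [1.0, -0.015, 0.0], [0.0, -0.0, -1.0]]
force: [-3.1, 4.9, 4.4]
gripper_width: 0.223
[-3.07846976  4.94448742  4.35101675] [0.89472178 0.38521436 0.23069757] 0.22332934555403733
```

View pics/side7.png

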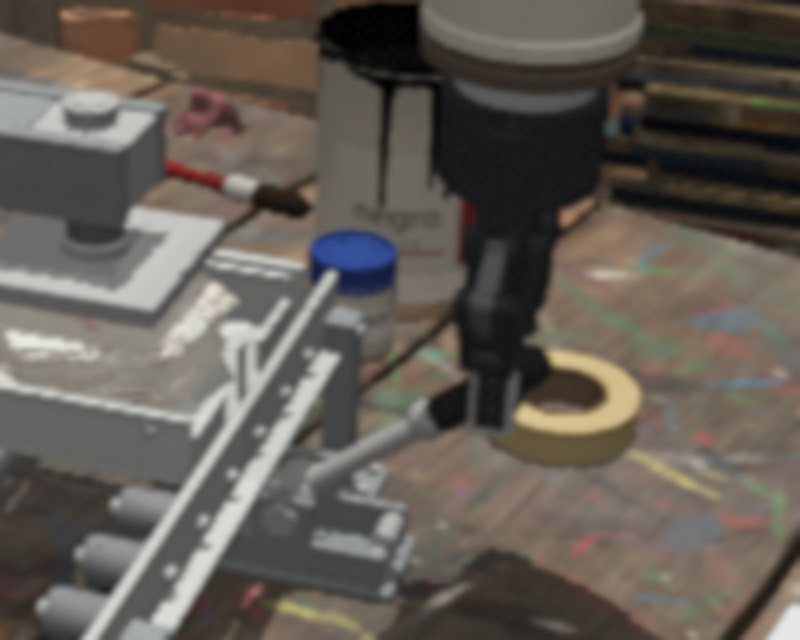

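View pics/top7.png

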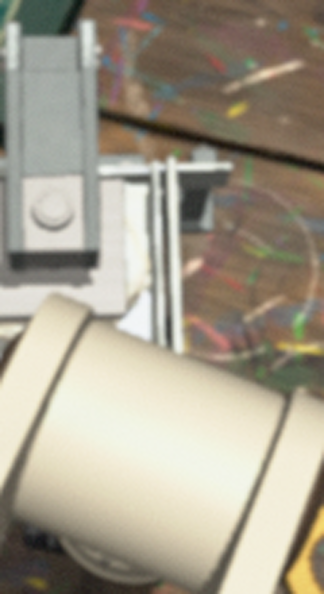

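```bash
python3 -m inch '[[255,[0,0,0],0],[255,[0,0,0],0],[255,[0.003,0,0],0],[255,[0.005,0,0],0],[255,[0.005,0,0],0],[255,[0.005,0,0],0],[255,[0.005,0,0],0]]' 100; python3 -m inch '[[255,[0.005,0,0],0],[255,[0.005,0,0],0],[255,[0.005,0,0],0],[255,[0.002,0,0],0],[255,[0,0,0],0]]'
python3 - <<'E'
from h import *
o=observe();print(o["wrist_torque"])
pp=(647.5,-91,-0.0145); jp=(607,-90.5,-0.0145)
for n,(x0,y0,x1,y1,s) in {"side":(250,180,410,310,5)}.items():
    c=capture(n); np.savez(f"cap_{n}8.npz",**c)
    im=cv2.resize(c["image"][y0:y1,x0:x1,::-1],None,fx=s,fy=s,interpolation=cv2.INTER_CUBIC)
    off=np.array([x0,y0])
    draw(c,im,jp,jackm(),(0,255,0),off,s)
    cv2.imwrite(f"pics/{n}8.png",im)
E
```

```text
t: 14.62
tool_pos: [457.7, -106.3, 105.7]
orientation: [[0.016, 1.0, 0.001], [1.0, -0.016, -0.003], [-0.003, 0.001, -1.0]]
force: [0.3, -8.8, 1.2]
gripper_width: 0.2
t: 15.25
tool_pos: [458.0, -89.1, 105.6]
orientation: [[0.016, 1.0, 0.001], [1.0, -0.016, -0.002], [-0.002, 0.001, -1.0]]
force: [0.0, -6.7, 2.2]
gripper_width: 0.206
[-1.61938858 -0.09611597 -0.82851689]
```

View pics/side8.png

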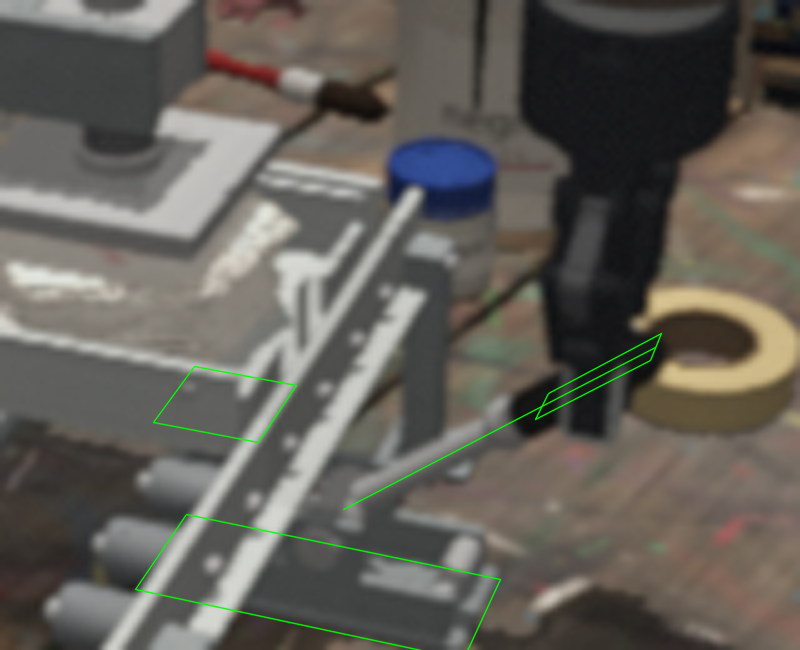

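Run:
```python
from h import *
s=dict(np.load("cap_side8.npz"));a5=dict(np.load("cap_side5.npz"))
for a,b,z in (((410,475),(462,552),14),((230,480),(318,545),25),((430,460),(485,540),14)):
    print(ray(s,(250+b[0]/5,180+b[1]/5),z)-ray(s,(280+a[0]/6,200+a[1]/6),z))
# template match of base back region
for (u0,v0,u1,v1) in ((345,275,353,300),(325,265,352,298),(338,268,354,302)):
    t=a5["image"][v0:v1,u0:u1]; r=cv2.matchTemplate(s["image"][240:330,290:380],t,cv2.TM_CCOEFF_NORMED)
    _,m,_,l=cv2.minMaxLoc(r); du=290+l[0]-u0; dv=240+l[1]-v0
    c0=np.array([(u0+u1)/2,(v0+v1)/2]); print(m,du,dv, ray(s,c0+[du,dv],14)-ray(s,c0,14))
im=s["image"]; crop(im,270,230,400,330,6,"pics/side8b.png"); crop(a5["image"],270,220,400,320,6,"pics/side5b.png")
```

```text
[ 1.55789942 43.06231502]
[-0.45990784 33.25453724]
[-0.86440046 43.31862301]
0.9164565801620483 -5 10 [ 1.08623068 36.4621794 ]
0.8580209016799927 -5 9 [ 1.23481376 34.20676731]
0.8401386141777039 -5 10 [ 0.84291542 36.93299084]
```

View pics/side8b.png

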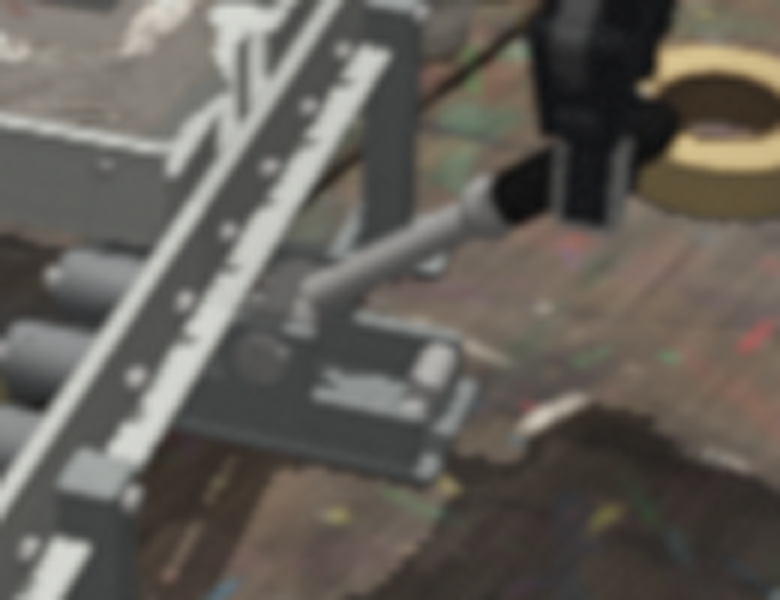

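View pics/side5b.png

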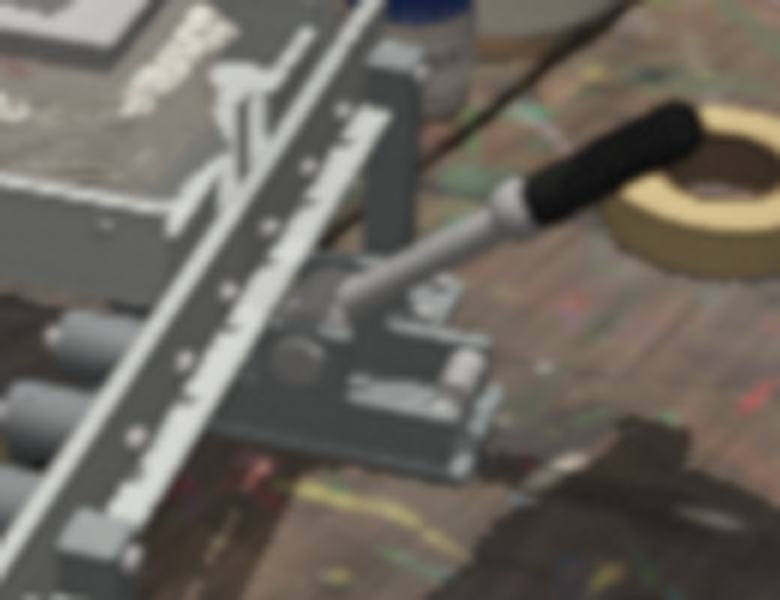

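Run:
```python
from h import *
s=dict(np.load("cap_side8.npz"));a5=dict(np.load("cap_side5.npz"))
g=lambda d:cv2.cvtColor(d["image"],cv2.COLOR_RGB2GRAY)
pts=np.array([[270+298/6,220+360/6],[270+465/6,220+470/6],[270+465/6,220+365/6],[270+512/6,220+205/6],[270+375/6,220+385/6]],np.float32)
init=pts+np.float32([-5,10])
q,st,e=cv2.calcOpticalFlowPyrLK(g(a5),g(s),pts.reshape(-1,1,2),init.reshape(-1,1,2).copy(),winSize=(13,13),maxLevel=0,flags=cv2.OPTFLOW_USE_INITIAL_FLOW)
q=q.reshape(-1,2)
for p,r,z,ee,ok in zip(pts,q,(30,10,20,95,25),e.ravel(),st.ravel()): print((r-p).round(2),ok,ee.round(1),(ray(s,r,z)-ray(s,p,z)).round(1))
```

```text
[-5.87  9.51] 1 2.6 [ 1.2 35.4]
[-5.45 10.23] 1 10.4 [ 1.9 35.4]
[-4.92  9.55] 1 9.7 [ 1.1 36. ]
[-5.76  9.55] 1 7.0 [ 2.3 37.6]
[-5.29  9.42] 1 5.5 [ 1.1 34.4]
```

```bash
python3 -m inch '[[255,[0,0.003,0],-1.0],[255,[0,0.005,0],-0.5],[255,[0,0.005,0],0],[255,[0,0.005,0],0],[255,[0,0.005,0],0],[255,[0,0.005,0],0],[255,[0,0.005,0],0],[255,[0,0.003,0],0],[255,[0,0,0],0]]'
python3 - <<'E'
from h import *
o=observe();print(o["tool_pos"],o["wrist_torque"],o["orientation"].round(3)[0])
for n in ("side","top"):
    c=capture(n); np.savez(f"cap_{n}9.npz",**c)
    if n=="side":crop(c["image"],250,200,380,300,6,"pics/side9.png")
    else: cv2.imwrite("pics/top9.png",c["image"][:,:,::-1])
E
```

```text
t: 16.42
tool_pos: [492.9, -88.1, 105.6]
orientation: [[-0.011, 1.0, -0.002], [1.0, 0.011, -0.001], [-0.001, -0.002, -1.0]]
force: [-13.6, -0.5, 12.9]
gripper_width: 0.206
[492.85145863 -88.12426428 105.62347867] [-0.0848574   1.9561349  -0.01055103] [-0.011  1.    -0.002]
```

View pics/side9.png

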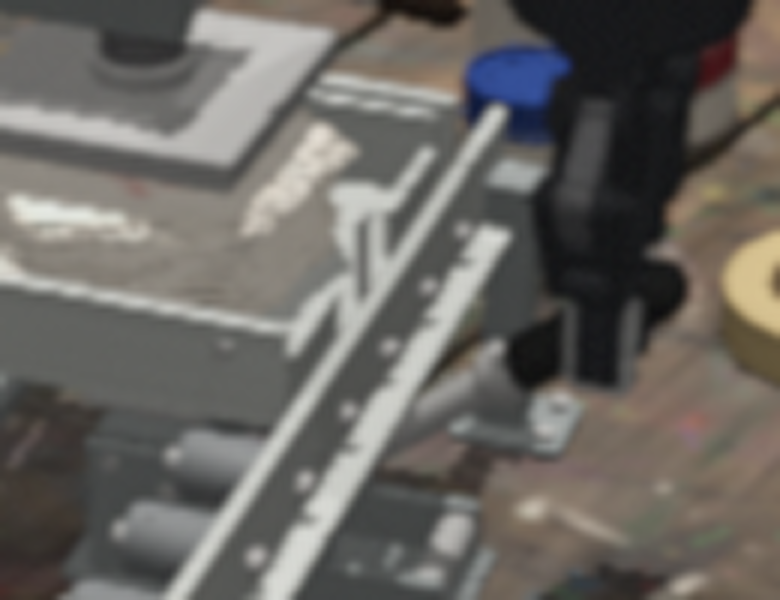

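View pics/top9.png

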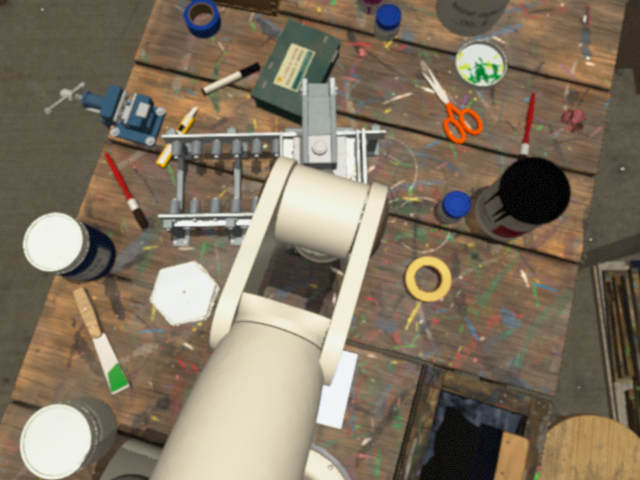

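```bash
cat >> h.py <<'E'
def fitview(n,tag,jp,a=0.7,roi=(230,210,370,330),s=5.6,gain=1.8):
    c=dict(np.load(f"cap_{n}{tag}.npz")); x0,y0,x1,y1=roi
    im=cv2.resize(c["image"][y0:y1,x0:x1,::-1],None,fx=s,fy=s,interpolation=cv2.INTER_CUBIC)
    im=np.clip(im.astype(float)*gain,0,255).astype(np.uint8); raw=im.copy()
    draw(c,im,jp,jackm(a)+box(-110,30,-28,28,16),(0,255,0),np.array([x0,y0]),s)
    cv2.imwrite(f"pics/fit_{n}{tag}.png",im); cv2.imwrite(f"pics/raw_{n}{tag}.png",raw)
E
python3 - <<'E'
from h import *
fitview("side",9,(642,-91,-0.0))
E
```

```text
(no output)
```

View pics/fit_side9.png

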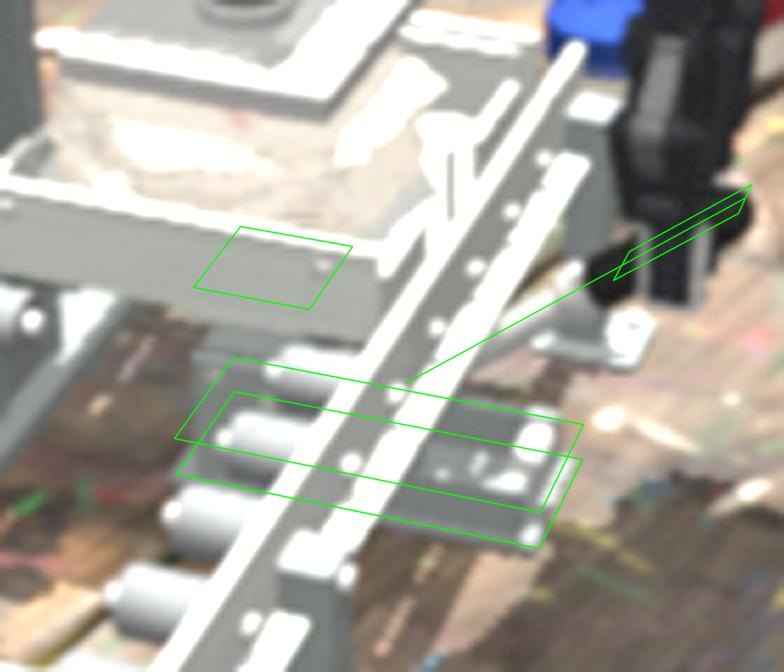

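View pics/raw_side9.png

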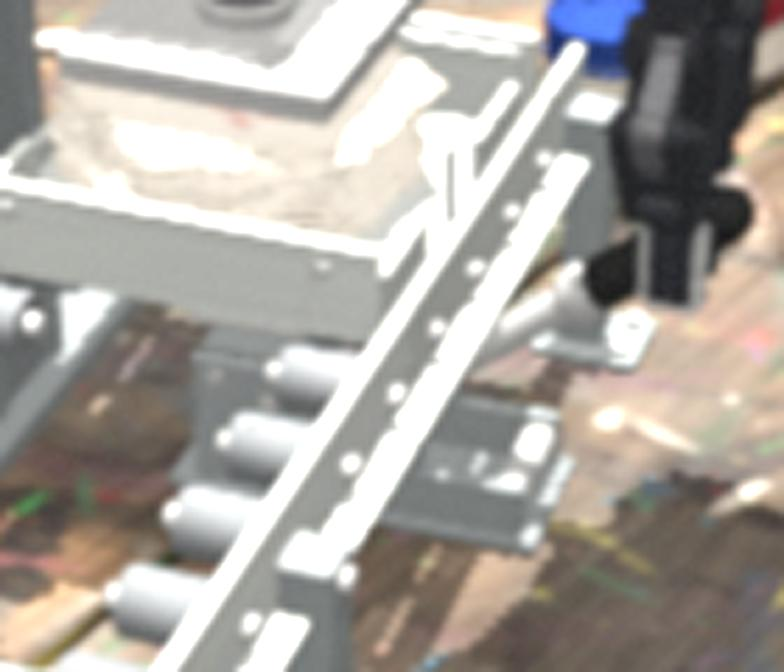

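Run:
```python
from h import *
fitview("side",5,(607,-129,-0.01),roi=(300,240,380,300),s=9.8)
fitview("side",9,(644,-91,-0.005),roi=(255,240,335,310),s=9.8)
```

```text
(no output)
```

View pics/fit_side5.png

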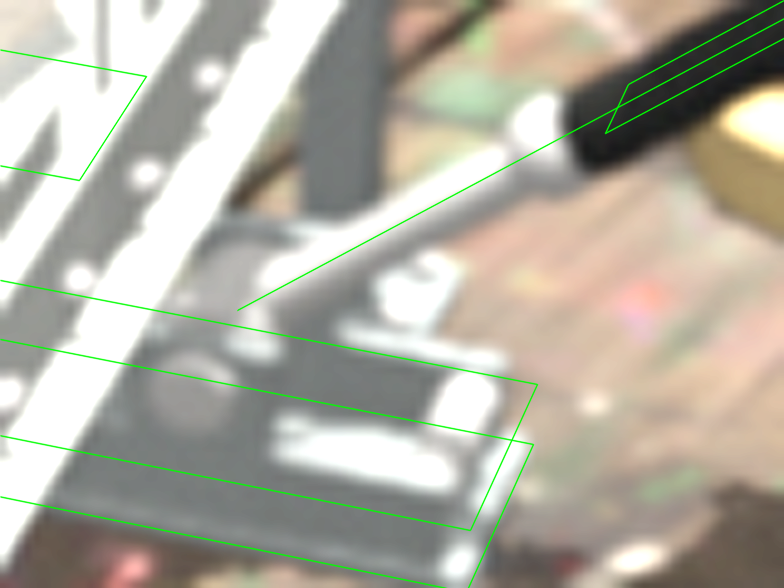

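View pics/fit_side9.png

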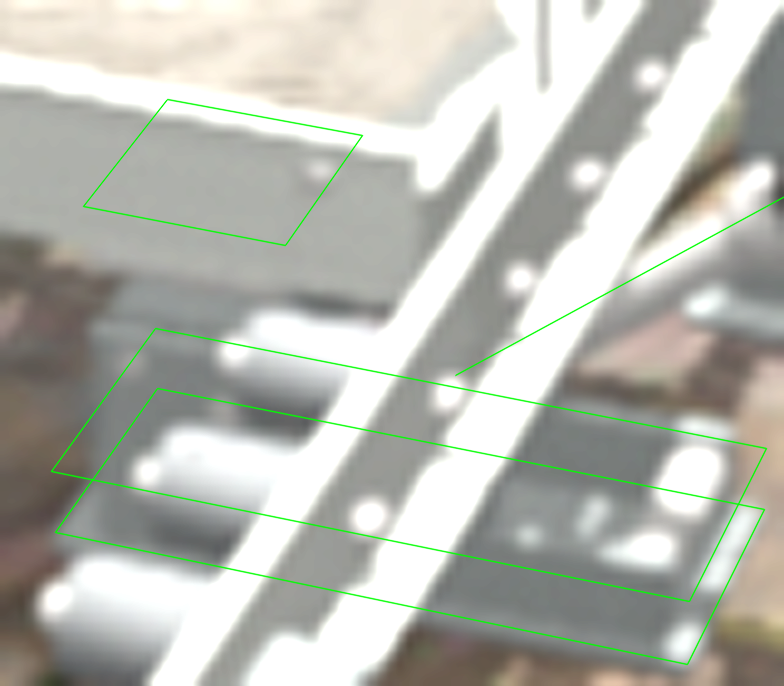

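Run:
```python
from h import *
c=dict(np.load("cap_side9.npz")); x0,y0,x1,y1=215,195,345,285; s=6
im=cv2.resize(c["image"][y0:y1,x0:x1,::-1],None,fx=s,fy=s,interpolation=cv2.INTER_CUBIC)
im=np.clip(im*1.3,0,255).astype(np.uint8)
draw(c,im,(647.5,-91,-0.0145),box(-75,75,-75,75,148)+box(-75,75,-75,75,112)+[((-75,4,112),(-75,4,148)),((-75,-4,112),(-75,-4,148))],(255,0,0),np.array([x0,y0]),s)
cv2.imwrite("pics/tray9.png",im)
```

```text
(no output)
```

View pics/tray9.png

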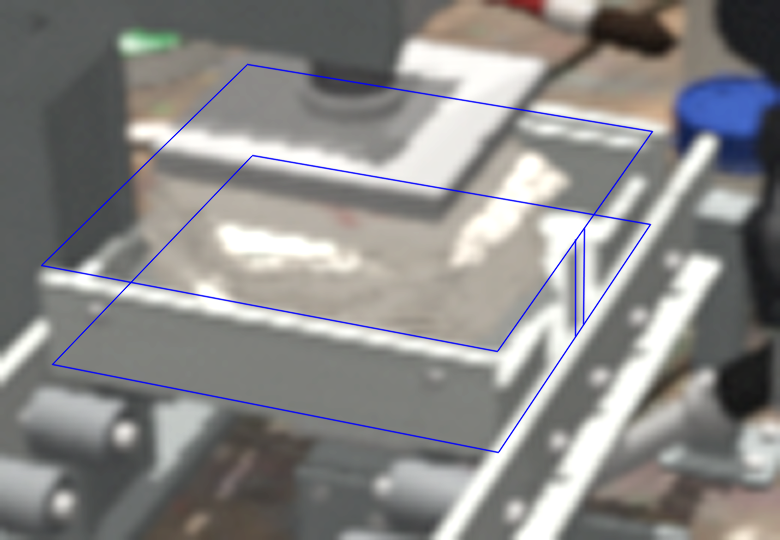

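Run:
```python
from h import *
c=dict(np.load("cap_side9.npz")); g=cv2.cvtColor(c["image"],cv2.COLOR_RGB2GRAY)
o,R=fr(647.5,-91,-0.0145)
for z in (148,112):
  for x in (-60,-40,-20,0,20,40):
    # vary tray-y of edge; sample intensities
    ys=np.arange(60,90,1.0)
    q=proj(c,[o+R@np.array([x,y,z]) for y in ys]).astype(np.float32)
    v=cv2.remap(g,q[:,0].reshape(1,-1),q[:,1].reshape(1,-1),cv2.INTER_CUBIC)[0]
    print(z,x,v.tolist())
t=dict(np.load("cap_top4.npz")); g=cv2.cvtColor(t["image"],cv2.COLOR_RGB2GRAY)
for sgn in (1,-1):
  for x in (-55,-40,60,50):
    ys=sgn*np.arange(66,90,1.0)
    q=proj(t,[o+R@np.array([x,y,148]) for y in ys]).astype(np.float32)
    v=cv2.remap(g,q[:,0].reshape(1,-1),q[:,1].reshape(1,-1),cv2.INTER_CUBIC)[0]
    print("top",sgn,x,v.tolist())
```

```text
148 -60 [130, 129, 128, 127, 127, 125, 125, 125, 126, 126, 126, 128, 132, 138, 145, 157, 172, 185, 193, 192, 182, 167, 148, 128, 113, 103, 97, 97, 102, 108]
148 -40 [129, 128, 128, 128, 126, 123, 120, 118, 119, 121, 124, 129, 136, 144, 152, 161, 173, 184, 191, 188, 180, 165, 146, 127, 114, 104, 94, 91, 93, 95]
148 -20 [131, 130, 129, 128, 127, 126, 125, 125, 125, 124, 125, 127, 133, 139, 148, 161, 174, 187, 193, 191, 181, 165, 144, 128, 113, 101, 92, 90, 92, 95]
148 0 [133, 132, 131, 130, 129, 127, 127, 126, 126, 125, 125, 129, 133, 139, 148, 161, 173, 184, 188, 184, 175, 159, 140, 125, 111, 100, 92, 90, 92, 94]
148 20 [128, 131, 137, 144, 148, 151, 156, 165, 174, 184, 195, 207, 214, 216, 213, 209, 204, 199, 189, 180, 170, 156, 137, 123, 110, 101, 93, 91, 94, 96]
148 40 [133, 132, 130, 128, 126, 125, 124, 123, 121, 120, 120, 120, 122, 129, 141, 153, 167, 176, 181, 180, 172, 157, 141, 125, 112, 100, 94, 94, 96, 97]
112 -60 [98, 98, 98, 98, 98, 98, 98, 97, 97, 97, 97, 98, 98, 98, 98, 97, 93, 88, 83, 76, 69, 63, 61, 65, 72, 83, 97, 112, 125, 135]
112 -40 [97, 97, 97, 98, 98, 98, 97, 96,
[... 944 characters left out ...]
17, 104, 99, 107, 113, 118, 118, 114, 106, 97, 90, 85]
top 1 50 [236, 235, 230, 217, 200, 187, 182, 190, 196, 195, 177, 152, 131, 126, 127, 136, 141, 142, 142, 139, 135, 130, 124, 116]
top -1 -55 [146, 132, 135, 154, 180, 198, 205, 191, 164, 125, 90, 79, 99, 139, 180, 217, 231, 239, 232, 222, 200, 180, 157, 147]
top -1 -40 [153, 140, 149, 175, 205, 223, 223, 202, 164, 124, 85, 72, 92, 136, 175, 211, 226, 232, 228, 208, 182, 159, 147, 141]
top -1 60 [105, 112, 128, 155, 178, 192, 193, 172, 143, 109, 89, 92, 117, 155, 191, 218, 229, 233, 218, 195, 159, 128, 97, 81]
top -1 50 [138, 125, 131, 154, 181, 203, 209, 199, 174, 139, 114, 106, 123, 155, 193, 218, 234, 236, 228, 216, 190, 162, 130, 109]
```

Run:
```python
from h import *
c=dict(np.load("cap_side9.npz"));t=dict(np.load("cap_top9.npz"))
c4=dict(np.load("cap_side4.npz"));print(np.abs(c4["cam_to_world"]-c["cam_to_world"]).max())
print(proj(c,[[436.1,152.1,279.5],[649.4,180.2,281]]))
crop(c4["image"],320,210,390,270,10,"pics/tip4.png")
# jack edges in side: now & initial
for tag,pose in ((9,(644,-91,-0.005)),(5,(607,-129,-0.01))):
  d=dict(np.load(f"cap_side{tag}.npz")); g=cv2.cvtColor(d["image"],cv2.COLOR_RGB2GRAY); o,R=fr(*pose)
  for x in (-105,-100,-90,-80,20):
    ys=np.arange(15,40,1.0); q=proj(d,[o+R@np.array([x,y,0]) for y in ys]).astype(np.float32)
    print(tag,x,cv2.remap(g,q[:,0].reshape(1,-1),q[:,1].reshape(1,-1),cv2.INTER_CUBIC)[0].tolist())
# initial top
d=dict(np.load("cap_top4.npz")); g=cv2.cvtColor(d["image"],cv2.COLOR_RGB2GRAY); o,R=fr(607,-129,-0.01)
for z in (0,10):
 for x in (-100,-80,-65):
  for s in(1,-1):
    ys=s*np.arange(18,38,1.0); q=proj(d,[o+R@np.array([x,y,z]) for y in ys]).astype(np.float32)
    print("top",z,x,s,cv2.remap(g,q[:,0].reshape(1,-1),q[:,1].reshape(1,-1),cv2.INTER_CUBIC)[0].tolist())
```

```text
0.0
[[354.37060322 249.39163069]
 [193.18345566 232.02750926]]
9 -105 [116, 124, 132, 137, 138, 139, 140, 139, 135, 127, 117, 106, 95, 83, 75, 70, 70, 74, 81, 89, 96, 101, 105, 108, 109]
9 -100 [67, 68, 67, 68, 69, 71, 72, 74, 75, 75, 76, 75, 72, 70, 67, 64, 62, 64, 68, 75, 83, 94, 103, 107, 111]
9 -90 [69, 68, 68, 68, 68, 69, 70, 72, 74, 76, 77, 76, 75, 71, 68, 65, 62, 61, 61, 62, 64, 66, 67, 66, 66]
9 -80 [68, 68, 67, 67, 67, 68, 70, 72, 74, 77, 78, 78, 77, 74, 69, 65, 61, 58, 55, 53, 53, 54, 56, 59, 62]
9 20 [69, 70, 70, 70, 70, 70, 70, 70, 71, 74, 75, 77, 81, 88, 93, 99, 109, 119, 127, 134, 141, 144, 144, 143, 142]
5 -105 [147, 151, 152, 152, 151, 148, 143, 134, 125, 115, 102, 90, 81, 76, 75, 80, 88, 97, 103, 107, 110, 112, 113, 112, 112]
5 -100 [83, 86, 89, 90, 90, 89, 89, 88, 86, 82, 77, 72, 69, 67, 68, 73, 80, 88, 97, 105, 108, 109, 110, 111, 111]
5 -90 [67, 68, 69, 71, 74, 78, 82, 85, 84, 81, 76, 72, 70, 70, 71, 77, 85, 93, 101, 108, 110, 110, 110, 111, 111]
5 -80 [67, 67, 68, 69, 72, 77, 81, 83, 83, 80, 75, 71, 69, 67, 68, 72, 79, 85, 92, 98, 100, 100, 103, 105, 105]
5 20 [1
[... 742 characters left out ...]
17, 110, 110, 110, 109, 108, 107, 107]
top 10 -100 1 [138, 131, 126, 122, 115, 109, 101, 96, 92, 92, 93, 97, 100, 101, 102, 102, 102, 102, 103, 103]
top 10 -100 -1 [141, 136, 127, 120, 116, 116, 121, 125, 125, 123, 118, 114, 112, 111, 109, 107, 105, 103, 105, 106]
top 10 -80 1 [156, 156, 156, 153, 151, 143, 135, 121, 104, 90, 83, 83, 84, 89, 95, 99, 100, 98, 99, 101]
top 10 -80 -1 [117, 104, 98, 103, 114, 129, 142, 148, 149, 145, 139, 132, 125, 121, 117, 115, 113, 113, 112, 111]
top 10 -65 1 [145, 144, 145, 144, 142, 134, 127, 109, 93, 77, 70, 66, 66, 73, 82, 92, 100, 105, 106, 107]
top 10 -65 -1 [98, 91, 91, 98, 113, 126, 140, 146, 144, 137, 125, 116, 109, 106, 106, 108, 110, 110, 110, 109]
```

View pics/tip4.png

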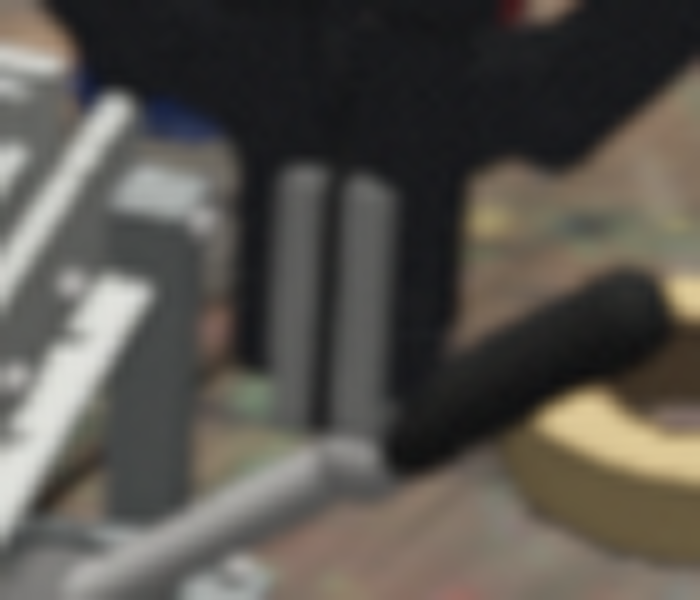

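Run:
```python
from h import *
d=dict(np.load("cap_top4.npz")); g=cv2.cvtColor(d["image"],cv2.COLOR_RGB2GRAY); o,R=fr(647.5,-90,-0.0145)
def prof(y,xs,z,lab):
    q=proj(d,[o+R@np.array([x,y,z]) for x in xs]).astype(np.float32)
    print(lab,y,list(zip(xs.astype(int).tolist(),cv2.remap(g,q[:,0].reshape(1,-1),q[:,1].reshape(1,-1),cv2.INTER_CUBIC)[0].tolist())))
for y in (160,230): prof(y,np.arange(-92.,-66,2),124,"near"); prof(y,np.arange(66.,92,2),124,"far")
for y in (-35,0,38): prof(y,np.arange(-60.,-36,2),174,"head")
for y in (-38,38): prof(y,np.arange(36.,60,2),186,"headfar")
# jack back edge initial
d=dict(np.load("cap_top0.npz"));g=cv2.cvtColor(d["image"],cv2.COLOR_RGB2GRAY);o,R=fr(607,-130.5,-0.0145)
for y in (-22,-16,16,22):prof(y,np.arange(-122.,-98,2),5,"jackback")
```

```text
near 160 [(-92, 121), (-90, 127), (-88, 106), (-86, 94), (-84, 148), (-82, 208), (-80, 205), (-78, 151), (-76, 114), (-74, 118), (-72, 126), (-70, 127), (-68, 125)]
far 160 [(66, 140), (68, 138), (70, 112), (72, 88), (74, 79), (76, 122), (78, 190), (80, 221), (82, 192), (84, 133), (86, 102), (88, 103), (90, 108)]
near 230 [(-92, 202), (-90, 130), (-88, 78), (-86, 78), (-84, 130), (-82, 188), (-80, 197), (-78, 148), (-76, 94), (-74, 75), (-72, 77), (-70, 76), (-68, 76)]
far 230 [(66, 80), (68, 74), (70, 75), (72, 75), (74, 83), (76, 121), (78, 183), (80, 211), (82, 185), (84, 143), (86, 115), (88, 112), (90, 105)]
head -35 [(-60, 147), (-58, 148), (-56, 151), (-54, 147), (-52, 139), (-50, 133), (-48, 120), (-46, 111), (-44, 153), (-42, 203), (-40, 221), (-38, 221)]
head 0 [(-60, 232), (-58, 232), (-56, 226), (-54, 217), (-52, 188), (-50, 160), (-48, 131), (-46, 111), (-44, 146), (-42, 197), (-40, 217), (-38, 221)]
head 38 [(-60, 143), (-58, 164), (-56, 209), (-54, 225), (-52, 206), (-50, 167), (-48, 130), (-46, 113), (-44, 149), (-42, 199), (-40, 218), (-38, 220)]
headfar -38 [(36, 21
[... 218 characters left out ...]
 108), (52, 120), (54, 132), (56, 140), (58, 153)]
jackback -22 [(-122, 96), (-120, 95), (-118, 91), (-116, 90), (-114, 92), (-112, 84), (-110, 94), (-108, 128), (-106, 151), (-104, 134), (-102, 105), (-100, 104)]
jackback -16 [(-122, 61), (-120, 66), (-118, 70), (-116, 75), (-114, 84), (-112, 88), (-110, 90), (-108, 113), (-106, 136), (-104, 141), (-102, 127), (-100, 127)]
jackback 16 [(-122, 44), (-120, 47), (-118, 48), (-116, 48), (-114, 48), (-112, 50), (-110, 70), (-108, 104), (-106, 126), (-104, 118), (-102, 108), (-100, 124)]
jackback 22 [(-122, 76), (-120, 77), (-118, 72), (-116, 68), (-114, 71), (-112, 79), (-110, 97), (-108, 130), (-106, 152), (-104, 135), (-102, 105), (-100, 109)]
```

```bash
python3 -m inch '[[255,[0,0.001,0],0.4],[255,[0,0.001,0],0.4],[255,[0,0.001,0],0],[255,[0,0,0],0],[255,[0,0,0],0]]'
python3 - <<'E'
from h import *
o=observe();print(o["tool_pos"],o["force"],o["wrist_torque"],o["orientation"].round(3)[0])
c=capture("side");np.savez("cap_side10.npz",**c)
fitview("side",10,(646,-91,-0.0),roi=(255,240,335,310),s=9.8)
E
```

```text
t: 17.15
tool_pos: [495.5, -87.8, 105.6]
orientation: [[0.003, 1.0, -0.002], [1.0, -0.003, -0.0], [-0.0, -0.002, -1.0]]
force: [-17.6, 1.6, 15.0]
gripper_width: 0.205
[495.48047378 -87.84797592 105.62946346] [-17.56329077   1.57796053  15.03322779] [0.42580729 2.51748206 0.21273132] [ 0.003  1.    -0.002]
```

View pics/fit_side10.png

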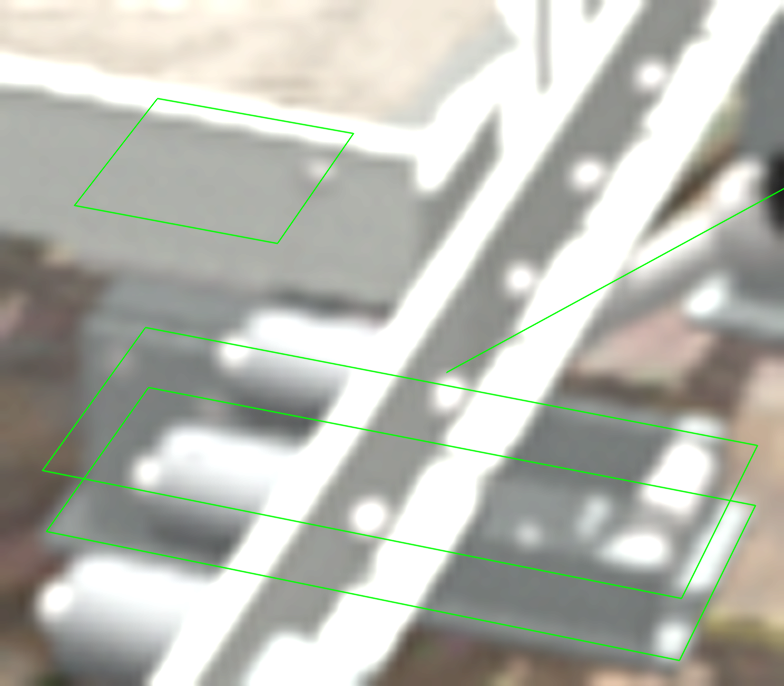

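```bash
python3 -m inch '[[255,[0,-0.004,0.005],0],[255,[0,-0.004,0.0053],0],[255,[0,-0.0035,0.0055],0],[255,[0,-0.0033,0.0056],0],[255,[0,0,0],0]]' 60
python3 - <<'E'
from h import *
o=observe();print(o["tool_pos"],o["force"],o["wrist_torque"],o["orientation"].round(3)[0])
c=capture("side");np.savez("cap_side11.npz",**c)
fitview("side",11,(646,-91,-0.0),a=.5,roi=(250,210,350,310),s=7)
E
```

```text
t: 17.82
tool_pos: [482.6, -88.0, 84.5]
orientation: [[0.003, 1.0, 0.003], [1.0, -0.003, -0.001], [-0.001, 0.003, -1.0]]
force: [1.5, 2.2, 9.6]
gripper_width: 0.206
[482.58518118 -88.02068164  84.51407135] [1.51650392 2.19982144 9.63731218] [ 0.49028214 -0.82358078 -0.15414916] [0.003 1.    0.003]
```

View pics/fit_side11.png

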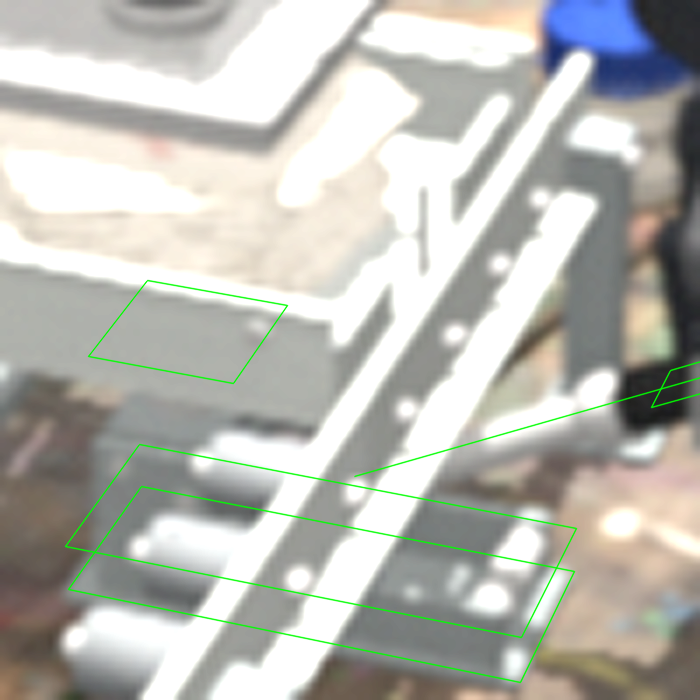

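```bash
python3 -m inch '[[255,[0,-0.0028,0.0058],0],[255,[0,-0.0028,0.0059],0],[255,[0,-0.0023,0.006],0],[255,[0,-0.0022,0.0061],0]]'; python3 -m inch '[[255,[0,-0.0017,0.006],0],[255,[0,-0.0015,0.005],0],[255,[0,0,0],0]]'
python3 - <<'E'
from h import *
o=observe();print(o["tool_pos"],o["force"],o["wrist_torque"],o["orientation"].round(3)[0])
c=capture("side");np.savez("cap_side12.npz",**c)
fitview("side",12,(646,-91,-0.0),a=.22,roi=(210,180,370,310),s=5,gain=1.5)
E
```

```text
t: 18.38
tool_pos: [472.0, -88.0, 60.7]
orientation: [[0.002, 1.0, 0.001], [1.0, -0.002, -0.001], [-0.001, 0.001, -1.0]]
force: [-17.1, -2.2, 14.7]
gripper_width: 0.203
t: 18.75
tool_pos: [467.4, -88.0, 49.2]
orientation: [[0.003, 1.0, -0.002], [1.0, -0.003, -0.0], [-0.0, -0.002, -1.0]]
force: [-15.9, -1.8, 16.2]
gripper_width: 0.208
[467.42331692 -87.95494461  49.15007904] [-15.91524317  -1.78112646  16.22644421] [0.3950766  2.15120689 0.19198408] [ 0.003  1.    -0.002]
```

View pics/fit_side12.png

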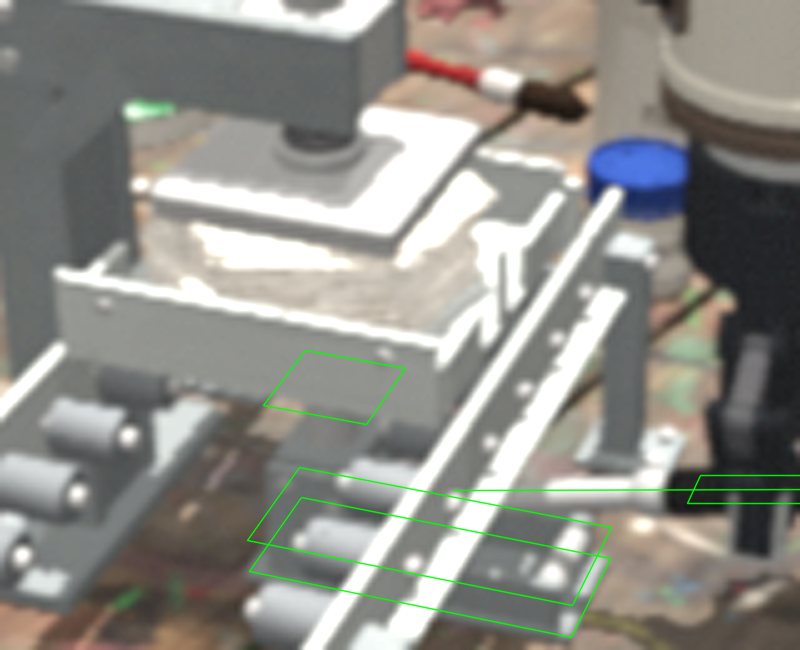

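```bash
python3 -m inch '[[255,[0,-0.0015,0.001],0],[255,[0,-0.001,0.001],0],[255,[0,0,0],0]]'; python3 -m inch '[[255,[0,-0.0005,0.001],0],[255,[0,-0.0005,0.001],0],[255,[0,0,0],0]]'
```

```text
t: 19.18
tool_pos: [467.1, -88.1, 48.1]
orientation: [[0.003, 1.0, 0.003], [1.0, -0.003, -0.001], [-0.001, 0.003, -1.0]]
force: [0.4, 0.7, 12.8]
gripper_width: 0.208
t: 19.55
tool_pos: [466.7, -88.1, 46.4]
orientation: [[0.003, 1.0, 0.004], [1.0, -0.003, -0.001], [-0.001, 0.004, -1.0]]
force: [4.2, 1.7, 13.9]
gripper_width: 0.208
```

```bash
for i in 1 2; do python3 -m inch '[[255,[0,0,0.001],0],[255,[0,0,0.001],0],[255,[0,0,0],0]]' | egrep 'pos|force'; done
python3 - <<'E'
from h import *
c=capture("side");np.savez("cap_side13.npz",**c)
fitview("side",13,(646,-91,-0.0),a=.2,roi=(210,180,370,310),s=5,gain=1.5)
E
```

```text
tool_pos: [466.3, -88.1, 44.4]
force: [-1.3, 1.9, 17.9]
tool_pos: [466.0, -88.3, 42.3]
force: [-2.3, 2.7, 16.4]
```

View pics/raw_side13.png

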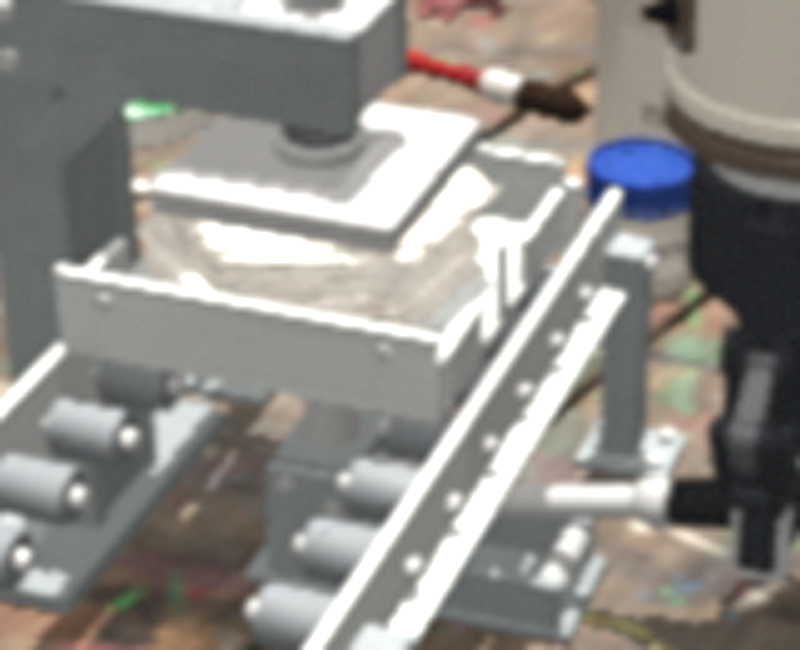

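View pics/fit_side13.png

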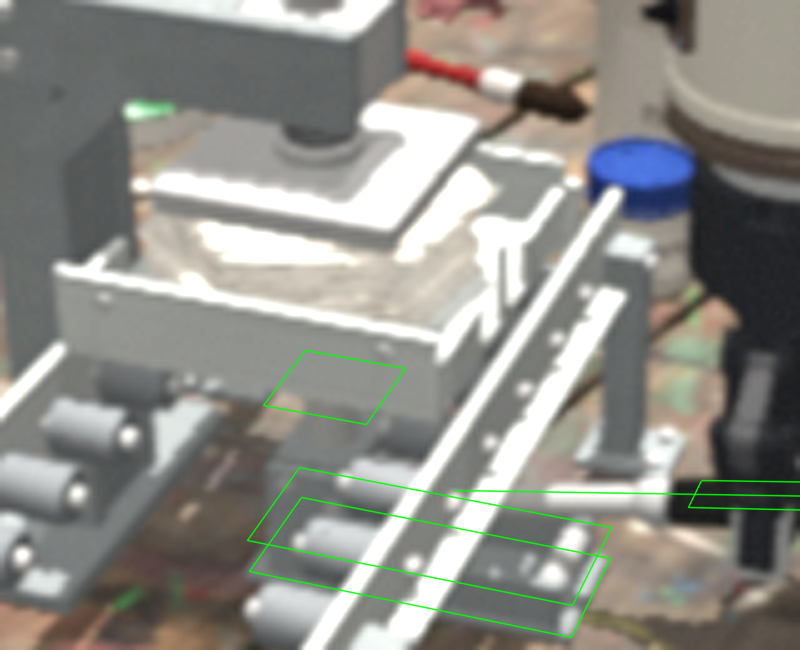

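```bash
for i in 1 2 3; do python3 -m inch '[[255,[0,0,0.001],0],[255,[0,0,0],0]]' | egrep 'pos|force'; done
python3 - <<'E'
from h import *
a=dict(np.load("cap_side9.npz"));b=dict(np.load("cap_side13.npz"));c=capture("side");np.savez("cap_side14.npz",**c);d=dict(np.load("cap_side12.npz"))
g=lambda d:cv2.cvtColor(d["image"],cv2.COLOR_RGB2GRAY)
names=["tray mark","head corner","collar13","arm corner(fixed)","jack back corner13"]
pts=np.float32([[210+385/5,180+350/5],[210+395/5,180+240/5],[210+655/5,180+495/5],[210+355/5,180+50/5],[210+570/5,180+630/5]])
for nm,im in (("9",a),("12",d),("14",c)):
    q,st,e=cv2.calcOpticalFlowPyrLK(g(b),g(im),pts.reshape(-1,1,2),None,winSize=(11,11),maxLevel=2)
    print("13->",nm,[(n,(x-p).round(2).tolist()) for n,x,p in zip(names,q.reshape(-1,2),pts)],e.ravel().round(1))
print([float(proj(c,[[600,-50,174+h]])[0,1]) for h in (0,1)])
E
```

```text
tool_pos: [466.2, -88.1, 41.5]
force: [-2.6, 2.1, 18.9]
tool_pos: [466.1, -88.1, 40.8]
force: [-5.9, 3.0, 26.7]
tool_pos: [466.1, -88.1, 40.2]
force: [-10.6, 3.9, 35.3]
13-> 9 [('tray mark', [0.6399999856948853, 7.53000020980835]), ('head corner', [3.75, 0.6800000071525574]), ('collar13', [48.34000015258789, -89.5]), ('arm corner(fixed)', [-0.0, -0.0]), ('jack back corner13', [0.8399999737739563, 1.350000023841858])] [ 3.  29.8 49.4  0.4 15. ]
13-> 12 [('tray mark', [-0.05999999865889549, 1.0399999618530273]), ('head corner', [-0.10999999940395355, 1.0299999713897705]), ('collar13', [-0.6000000238418579, -1.7200000286102295]), ('arm corner(fixed)', [0.009999999776482582, 0.0]), ('jack back corner13', [-0.18000000715255737, 0.33000001311302185])] [1.8 3.2 6.  0.4 3.4]
13-> 14 [('tray mark', [0.3700000047683716, -0.18000000715255737]), ('head corner', [0.09000000357627869, -0.3199999928474426]), ('collar13', [0.07999999821186066, 0.44999998807907104]), ('arm corner(fixed)', [0.019999999552965164, -0.009999999776482582]), ('jack back corner13', [-0.019999999552965164, 0.0])] [3.1 4.2 2.6 0.5 0.5]
[229.2645633074955, 228.78340598072828]
```

```bash
python3 -m inch '[[255,[0,0,-0.0004],0],[255,[0,0,0],0],[255,[0,0,0],0]]' | egrep 'pos|force'
python3 - <<'E'
from h import *
c=capture("side");np.savez("cap_side15.npz",**c)
x0,y0,x1,y1,s=240,230,340,310,7.8
im=np.clip(cv2.resize(c["image"][y0:y1,x0:x1,::-1],None,fx=s,fy=s,interpolation=cv2.INTER_CUBIC).astype(float)*2.2,0,255).astype(np.uint8)
draw(c,im,(646.5,-90,-0.0145),box(-25,25,-25,25,104),(255,0,0),np.array([x0,y0]),s)
draw(c,im,(646,-91,0),box(-22,22,-22,22,104),(0,255,0),np.array([x0,y0]),s)
cv2.imwrite("pics/fin.png",im)
c=capture("top");crop(c["image"],150,70,400,290,3.2,"pics/fintop.png")
for r in outline_of("press_head","top")[:1]: print(r["confidence"])
E
```

```text
tool_pos: [466.1, -88.1, 40.4]
force: [-8.7, 2.4, 32.2]
0.67
```

View pics/fin.png

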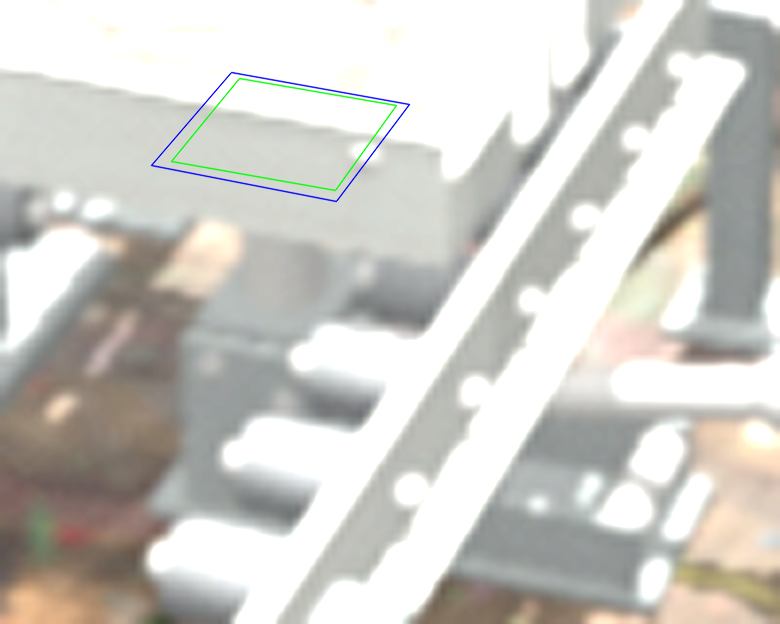

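View pics/fintop.png

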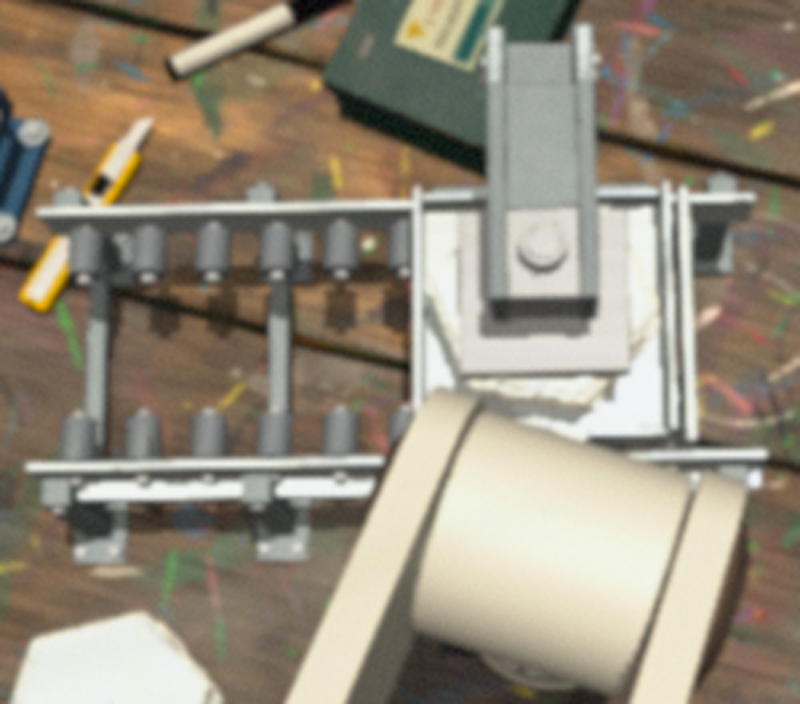

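```bash
python3 -m inch '[[255,[0,0,-0.0004],0],[255,[0,0,0],0],[255,[0,0,0],0],[255,[0,0,0],0]]' | egrep 'pos|force|t:'
python3 -c "
from station import *
print(finish_job())"
```

```text
t: 22.18
tool_pos: [466.1, -88.1, 40.7]
force: [-6.5, 3.0, 28.4]
the job is handed in; nothing more can be done
None
```

I handed the job in at about 22 s. The tray is home against the end stop, the jack is under the lift pad, and the gripper is holding the pump handle down.

- **Tray:** I pushed it with shut fingers until the force rose sharply to about 46 N. The top picture taken after the press shows it still beside the stop bar.
- **Jack:** I gripped it by the handle and slid it about 40 mm sideways and 39 mm in under the tray. In the side picture just before the press, the base fitted a saddle about 1–2 mm from the tray's centre.
- **Press:** I followed the handle's arc down until it went stiff at its stop, at about 35 N. I then eased off to about 28 N, still gripped. Between pictures before and after, the tray rose about 16 mm and the press head lifted, as expected for the full 24 mm stroke.

**Checks that disagreed or are uncertain:**
- The side and top cameras differed by up to about 4 mm on the tray's y position. The touch at the stop gave a value between them, and I used that for the centring.
- The saddle itself is hidden under the tray, so its centring rests on the fitted base and was not seen directly. I estimate about 2 mm.
- The jack is turned about 1° relative to the press.
- At the stop the grip read about 5 mm lower than the nominal 66 mm. The cause may be how the grip sits in the pads, but I did not confirm it.

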